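# Test the trip box with the double-ended tool and set its lever again

## Robot

A 6-joint arm with a two-finger parallel gripper is mounted at the origin on a cart in front of the work surface, level with it; the furniture and walls round the work are solid. World frame = base frame: x ahead of the robot, y to its left, z up, the work surface at z = 0. Lengths are in m, angles in degrees, forces in N, time in s.
With the tool pointing down it reaches from about 0.4 to 0.825 m from the base axis. Payload 7 kg.
Tool frame: the origin (TCP) lies at the very end of the fingers, on their centre line; the grasp point (between the pads) lies 19 mm behind it; x points along the fingers, z is the direction in which the jaws open and shut, and the axes are right-handed (so a half turn about x gives the same grasp; the last joint's range is limited). The gripper opens to 88 mm and grips with 3 to 60 N. Pads are 19 mm wide; open, the fingers measure 130 mm over their backs; the gripper's body (78 mm by 193 mm) begins 47 mm behind the grasp point.
Start: joints at [79.933, 20.546, 0.682, 0, -70.136, -16.507], TCP at [0.302, 0.604, 0.227] pointing down, gripper open.
Joint ranges: [-176.03, 176.03], [-82.01, 121.73], [-58.28, 71.71], [-173.87, 95.51], [-174.79, -0.11], [-173.66, 173.66]. Speed limits (degrees/s): [136.94, 136.94, 172.46, 180, 180, 180].

## Interface

Orientations are given as [roll, pitch, yaw] about the fixed x, y, z axes, in that order (R = Rz(yaw) Ry(pitch) Rx(roll)).
In Python, from plant import * gives the robot as it stands.
- The arm moves only by the tool arm_command, never from a script. Its argument "commands" is one flat list of numbers, 5 for each row, row after row: the shift along the tool's x, y, z in mm, then the turn about the tool's x in degrees, then the opening in per cent of the stroke, from 0 (shut) to 100 (fully open). A call has 1 to 5 rows; each row shifts and turns the pose as measured when the row begins, along the tool's axes as they then stand; what a row does not reach is not made up. A row lasts 1/8 s, in which the tool goes at most 62.5 mm and 10.7 degrees, less where a joint would pass 70% of its speed; a pose out of reach is approached as far as the arm can. A call is refused whole if a number of a shift passes 62.5 or a number of a turn 10.7, either way. A call with a gripper value outside its range is refused whole. The fingers move at their own pace and stop on an object; the grip force is fixed at half the most. Time passes only in rows, so rows that do not move let the fingers close. It gives the time, the measured TCP pose, the force and the opening at its end, in the units of the state.
- get_obs(): the state, without advancing time (a new reading comes with each control period).
- snapshot(name): name is "scene" or "top"; returns a dict with "frame" (400x640x3 uint8, blue, green, red), "fov_y" (degrees; the focal length in pixels is half the picture's height over the tangent of half this angle, whatever the lens; pixels are square), "cx", "cy" (the principal point, pixels), "world_to_cam" (4x4, takes a point from world to camera coordinates). Camera axes: x right, y up, looking along -z (the intrinsics and any distortion apply to the point x, -y, -z); pixel columns grow to the right and rows downward; lengths in m; the calibration is good to about 2 mm. A picture is of the moment at which its call begins. There is no depth.
- close_job(): hands the job in, once; it reports no verdict.
The state is a dict: "clock": time; "joint_pos": joint angles; "qvel": joint speeds; "tau": joint torques, N m; "tool_pos": TCP position; "orientation": TCP orientation; "force": force on the tool from outside, world axes, zero at the start; "moment": the same for the moment, N m; "opening": finger opening in m.
Only numpy, scipy, OpenCV 4.12 (cv2) and the standard library are available. Lean on these libraries where they do the work, as an engineer would, in place of code of your own. Each camera call takes 0.05 s, during which the arm holds its last target. There are 200 camera calls.

## Task

Take the double-ended tool from the chopping board and, with its thin pin, press the sunken test button of the trip box until the lever falls towards you. Then lay the tool flat on the board and let go of it, take it again so that its broad blade points forward, and with the blade lift the lever right back up until it stays. Finally lay the tool flat on the board again; touch the lever with nothing but the tool and do not knock over or shift the tin, spice jar, mug and salt shaker.

Things in the scene. Friction and masses are not known exactly. Their poses are not given: they have to be found in the camera images.
- tool_mid (a point): Centre of the loose double-ended tool (about 0.15 kg, 245 mm long): half-way along and up its black square handle (110 long, 24 wide, 24 high). x runs along the tool to the pin, z up as it lies. It lies on the handle alone, this point 12 mm over the board; pin and blade, on the centre line, stand clear. It starts flat on the board, pin roughly away from the robot.
- pin_tip (a point): End of the tool's thin steel pin (8 mm diameter, 70 mm long), 125 mm from tool_mid along the tool's +x.
- blade_tip (a point): End of the tool's broad flat steel blade (34 wide, 6 thick, flat side up as the tool lies), 120 mm from tool_mid along the tool's -x.
- board: Dark wooden chopping board, fixed, 250 (its x) by 170 (its y) mm, 16 mm thick. Origin at the centre of its underside, on the worktop. Wall cabinets hang 0.49 m above the worktop from about x = 0.6 m on: over the far half of the board a hand does best to lean back towards the robot.
- trip_box: Grey trip box, fixed, on a dark base plate 125 (x) by 150 (y) mm, 118 high without the lever. Origin at the centre of its underside, on the worktop; x points from its front (robot side) to its back. Its white face slopes back, outward normal (-0.866, 0, 0.5) in its frame. The test button is on the left (+y) of the face, the lever on the right (-y).
- button_face (a point): Centre of the outer face of the black test button (15 mm diameter), at (-0.029, 0.032, 0.078) from the box's origin. It sits 22 mm deep in a round collar with an 18 mm bore, too narrow for fingers or blade. z points outward along the face's normal, so it is pressed along (0.866, 0, -0.5) in the box's frame, 30 degrees below level.
- button (a joint): Travel of the test button, m: 0 out, 0.008 fully in. A spring resists with 1.2 N at first, 4.4 N fully in, and returns it; pressed in by 0.002 to 0.004 it tips the lever over.
- lever (a joint): Lever angle, rad: 0 fully up (8 degrees to the back of vertical, on its stop); 1.01 fallen (50 degrees to the front). Past 0.14 (upright) it falls by itself to one side or the other and stays by its weight. Raising it takes under 1.5 N. With the button held in it falls within about 0.7 s.
- lever_pivot (a point): Centre of the lever's axle (along the box's y), at (-0.024, -0.036, 0.098) from the box's origin. The lever is a steel rod, 8 mm diameter, with a black T-shaped end 20 mm wide. When fallen it can be pushed up by a tool that comes level from the front, 30 mm above the axle, under the lever, and moves straight back until its end is a few mm behind the axle.
- lever_tip (a point): Centre of the rounded end of the lever (15 mm thick), 78 mm from its axle.
- tin: Food tin, 75 mm diameter, 58 high, loose bystander. Origin at the centre of its underside.
- spice_jar: Spice jar with a dark cap, 41 mm diameter, 105 high, loose bystander. Origin at the centre of its underside.
- mug: Beige mug, 82 by 114 mm with its handle, 91 high, loose bystander. Origin at the centre of its underside.
- salt_shaker: Glass salt shaker with a grey cap, 44 mm diameter, 90 high, loose bystander. Origin at the centre of its underside.

How it is judged (in metres and radians):
On the way, in this order (a step that is already met when the one before it is completed fails the run):
1. the test button is pressed in by the tool's pin and the lever has fallen to the front (value of joint button above 0.001 m and distance between pin_tip and button_face below 0.012 m and value of joint lever above 0.8 rad), for 0.05 s.
2. the tool lies flat on the board, let go, with the lever still down (value of joint lever above 0.8 rad and contact force between the fingers and tool below 0.1 N and contact force between tool and board above 0.3 N and height (world z) of tool_mid below 0.034 m and angle between tool_mid's own x axis and vertical above 1.48 rad and linear speed of tool below 0.02 m/s), for 0.2 s.
3. the lever is fully up again, raised with the tool's blade (value of joint lever below 0.06 rad and distance between blade_tip and lever_pivot below 0.12 m), for 0.2 s.
At the end, for the whole second after the job is handed in: The lever is fully up (within 0.06 rad of its stop), the button is out, and the tool lies flat on the board (its middle under 34 mm above the worktop, within 5 degrees of level), let go and at rest (value of joint lever below 0.06 rad and value of joint button below 0.0015 m and contact force between tool and board above 0.3 N and height (world z) of tool_mid below 0.034 m and angle between tool_mid's own x axis and vertical above 1.48 rad and linear speed of tool below 0.02 m/s); the robot touches nothing.
It fails at once if the fingers or the arm touch the lever (contact force between any of the fingers, the arm and lever above 0.3 N).
It fails at once if a bystander is shifted by more than 30 mm or tipped over (distance of any of tin, spice_jar, mug, salt_shaker from where it was at the start of the episode above 0.03 m or angle between any of tin, spice_jar, mug, salt_shaker's own z axis and vertical above 0.5 rad).
It also fails if it takes over 67 s, if anything falls off the work surface, if the arm or the gripper's body presses on something with over 40 N, if the wrist force passes 120 N, or if a joint passes its speed limit or range.

## Working session

There is one attempt and no reset: what is moved stays moved. The work goes in short steps, Python scripts to look and compute and a tool call to move; the robot and the scene stay as the last step left them, time stands still between calls to the robot, and variables do not carry over. Pictures are saved under pics/ and viewed, about 8 in all and at most 12, crops included, and the job is handed in when it is done.

Besides the shell and the picture viewer there is one more tool, called by a JSON object that holds its "op" and its "data". arm_command: Moves the arm, as the interface text tells. Its arguments: {"type":"object","properties":{"commands":{"type":"array"}},"required":["commands"]}

```bash
mkdir -p pics; ls; python3 - <<'E'
from plant import *
import cv2,numpy as np
print(get_obs())
for n in("scene","top"):
    s=snapshot(n);cv2.imwrite(f"pics/{n}0.png",s["frame"])
    print(n,s["fov_y"],s["cx"],s["cy"],np.round(s["world_to_cam"],4).tolist(),[k for k in s if k!="frame"])
E
```

```text
pics
{'clock': 0.0, 'joint_pos': array([ 7.99339406e+01,  2.05907348e+01,  6.33202879e-01, -1.90097219e-02,
       -7.01362511e+01, -1.65075879e+01]), 'qvel': array([ 1.96964118e-02, -4.51479848e-02, -5.63117550e-02,  4.65827133e-05,
       -5.51869268e-02,  4.19862083e-02]), 'tau': array([-1.54633934e-03, -5.82724714e+01,  2.93052953e+01,  6.99731693e+00,
        6.71006273e-03, -1.73979934e-04]), 'tool_pos': array([0.30176311, 0.60323777, 0.22562975]), 'orientation': array([   5.72064183,   89.90452899, -110.85947937]), 'force': array([-0.59396981,  0.68277203, -0.20307256]), 'moment': array([-0.0430409 ,  0.04078314,  0.01540721]), 'opening': 0.08745369636522823}
scene 53.71439003520112 325.7060477807624 193.2193875214264 [[0.6158, -0.7877, 0.02, -0.3046], [0.4276, 0.3554, 0.8312, -0.3249], [-0.6618, -0.5033, 0.5556, -0.9894], [0.0, 0.0, 0.0, 1.0]] ['fov_y', 'cx', 'cy', 'world_to_cam']
top 49.38927160718969 313.77002722446053 197.30632376791814 [[-0.1023, -0.9947, -0.0096, 0.0927], [0.9408, -0.0999, 0.324, -0.5557], [-0.3233, 0.0241, 0.946, -1.4043], [0.0, 0.0, 0.0, 1.0]] ['fov_y', 'cx', 'cy', 'world_to_cam']
```

View pics/scene0.png

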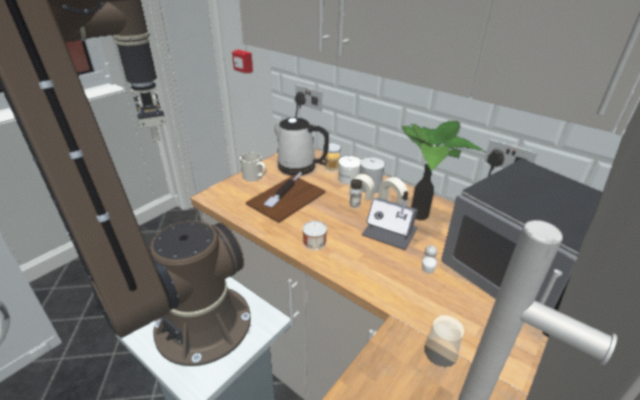

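View pics/top0.png

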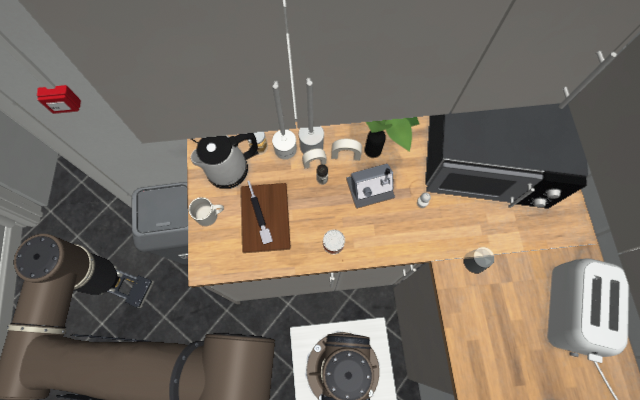

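The scene view shows the board at about (286,197) and the trip box at (390,222). In the top view the board is at (265,217), the tool runs from pin (250,183) to blade (267,241), and the box is at (372,185). The tin is at (334,241), jar (322,174), mug (205,211) and shaker (424,199). Next I'll enlarge the top view.

```bash
python3 - <<'E'
import cv2
a=cv2.imread("pics/top0.png")
c=cv2.resize(a[160:260,230:410],None,fx=4.4,fy=4.4,interpolation=cv2.INTER_CUBIC);cv2.imwrite("pics/top0c.png",c)
b=cv2.imread("pics/scene0.png")
c=cv2.resize(b[150:260,240:440],None,fx=4,fy=4,interpolation=cv2.INTER_CUBIC);cv2.imwrite("pics/scene0c.png",c)
E
```

```text
(no output)
```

View pics/top0c.png

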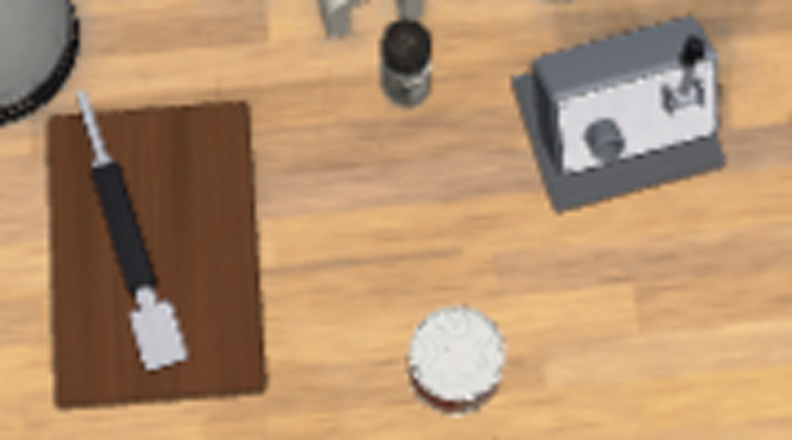

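View pics/scene0c.png

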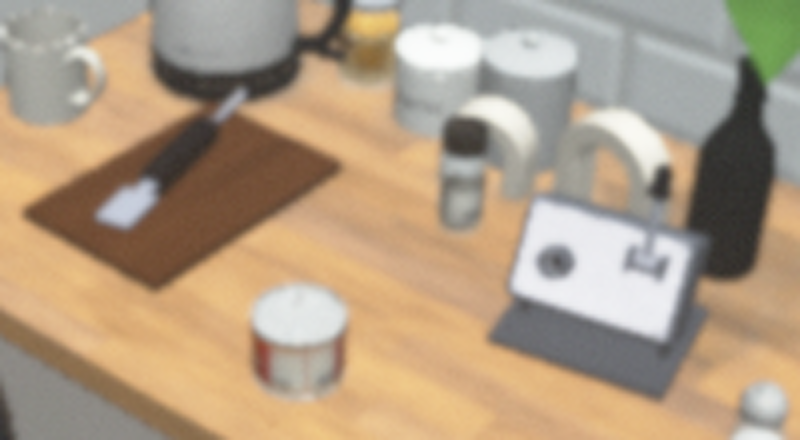

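The top crop shows the following points (crop pixels):
- Pin tip (81,94), handle ends (104,163) and (146,290), blade end (167,365).
- Board corners (48,117), (246,102), (266,390), (57,408).
- Base plate corners (558,211), (724,163), (515,77). Lever end (693,48).

The scene crop shows base plate corners (490,337), (662,394), (706,316), the collar at (557,262) and the lever end at (662,178). The lever is up. I'll fit the planar poses from these.

```bash
cat > fit.py <<'E'
import numpy as np
from scipy.optimize import least_squares
CAM=dict(scene=(53.71439,325.706,193.219,np.array([[0.6158,-0.7877,0.02,-0.3046],[0.4276,0.3554,0.8312,-0.3249],[-0.6618,-0.5033,0.5556,-0.9894]])),
 top=(49.38927,313.77,197.306,np.array([[-0.1023,-0.9947,-0.0096,0.0927],[0.9408,-0.0999,0.324,-0.5557],[-0.3233,0.0241,0.946,-1.4043]])))
CR=dict(scene=(4,240,150),top=(4.4,230,160))
def proj(n,P):
    fov,cx,cy,T=CAM[n]; f=200/np.tan(np.radians(fov/2)); c=T@np.r_[P,1]
    return np.array([cx+f*c[0]/-c[2], cy-f*c[1]/-c[2]])
def crop(n,u): k,x,y=CR[n]; return (np.array(u)+.5)/k-.5+[x,y]
def world(p,l): c,s=np.cos(p[2]),np.sin(p[2]); return np.array([p[0]+c*l[0]-s*l[1],p[1]+s*l[0]+c*l[1],l[2]])
def fit(obs,p0):
    r=lambda p:np.concatenate([proj(n,world(p,l))-u for n,l,u in obs])
    s=least_squares(r,p0,loss="soft_l1"); return s.x,r(s.x).reshape(-1,2)
E
cat > f1.py <<'E'
from fit import *
np.set_printoptions(precision=4,suppress=True)
t=lambda l,u:("top",l,crop("top",u)); s=lambda l,u:("scene",l,crop("scene",u))
sets=dict(
board=([t((.125,.085,.016),(48,117)),t((.125,-.085,.016),(246,102)),t((-.125,-.085,.016),(266,390)),t((-.125,.085,.016),(57,407)),
  s((-.125,.085,.016),(25,214)),s((-.125,-.085,.016),(155,287)),s((.125,-.085,.016),(341,165))],[.6,.2,0]),
tool=([t((.125,0,.028),(81,94)),t((-.12,0,.028),(167,364)),t((.055,0,.04),(105,164)),t((-.055,0,.04),(145,290)),
  s((.125,0,.028),(243,93)),s((-.12,0,.028),(114,221))],[.6,.2,0]),
box=([t((-.0625,.075,0.005),(558,211)),t((-.0625,-.075,.005),(724,163)),t((.0625,.075,.005),(515,77)),
  s((-.0625,.075,.005),(490,337)),s((-.0625,-.075,.005),(662,392)),s((.0625,-.075,.005),(706,316)),
  s((-.048,.032,.089),(557,262)),t((-.048,.032,.089),(604,138)),
  t((-.013,-.036,.175),(693,44)),s((-.013,-.036,.175),(662,178))],[.7,-.1,0]))
for k,(o,p0) in sets.items():
    p,r=fit(o,p0); print(k,p[:2],np.degrees(p[2]));
    for (n,l,u),e in zip(o,r): print("  ",n,l,e)
# bystanders top pixels: circle centres of tops
from scipy.optimize import fsolve
for nm,u,z in [("tin",crop("top",(457,355)),.058),("jar",crop("top",(407,42)),.105),("mug",(204,210),.091),("salt",(424,195),.09)]:
    print(nm,fsolve(lambda q:proj("top",np.r_[q,z])-u,[.6,0]))
E
python3 f1.py
```

```text
board [0.5336 0.2137] -1.0416677629525088
   top (0.125, 0.085, 0.016) [-0.3252 -0.0592]
   top (0.125, -0.085, 0.016) [ 0.905  -0.4574]
   top (-0.125, -0.085, 0.016) [0.9343 0.8154]
   top (-0.125, 0.085, 0.016) [-0.2565  1.0989]
   scene (-0.125, 0.085, 0.016) [-1.4365 -1.6823]
   scene (-0.125, -0.085, 0.016) [ 0.2678 -0.8572]
   scene (0.125, -0.085, 0.016) [ 1.0184 -1.4784]
tool [0.5514 0.2359] 13.498764703994318
   top (0.125, 0, 0.028) [ 0.0353 -0.0982]
   top (-0.12, 0, 0.028) [0.5587 0.4899]
   top (0.055, 0, 0.04) [-0.3542  0.0012]
   top (-0.055, 0, 0.04) [-0.3732 -0.6222]
   scene (0.125, 0, 0.028) [ 0.2949 -0.0915]
   scene (-0.12, 0, 0.028) [-0.26   0.445]
box [ 0.6114 -0.1774] 9.765714756858602
   top (-0.0625, 0.075, 0.005) [-0.9315  0.0527]
   top (-0.0625, -0.075, 0.005) [0.5984 0.2828]
   top (0.0625, 0.075, 0.005) [-1.2466 -0.3801]
   scene (-0.0625, 0.075, 0.005) [-0.7166 -0.187 ]
   scene (-0.0625, -0.075, 0.005) [0.4797 1.3696]
   scene (0.0625, -0.075, 0.005) [ 1.6062 -1.5535]
   scene (-0.048, 0.032, 0.089) [-1.0688 -0.5043]
   top (-0.048, 0.032, 0.089) [1.2055 2.2425]
   top (-0.013, -0.036, 0.175) [0.1166 0.0744]
   scene (-0.013, -0.036, 0.175) [ 0.8706 -1.8027]
tin [ 0.413  -0.0174]
jar [ 0.6584 -0.0048]
mug [0.557  0.4127]
salt [ 0.5316 -0.3443]
```

```bash
cat > h.py <<'E'
from plant import *
import numpy as np
from scipy.spatial.transform import Rotation as Ro
np.set_printoptions(precision=3,suppress=True)
def st():
    o=get_obs(); R=Ro.from_euler("xyz",o["orientation"],degrees=True).as_matrix()
    print("t %.2f q"%o["clock"],o["joint_pos"],"p",o["tool_pos"],"F",o["force"],"op %.4f"%o["opening"])
    f=R[:,0]; az=np.degrees(np.arctan2(R[1,2],R[0,2])); print("axes x",f,"y",R[:,1],"z",R[:,2],"jaw az %.1f"%az,"lean-tilt",np.degrees(np.arcsin(f[:2])))
    return o,R
def to(p,jaw=None):
    o,R=st(); d=R.T@(np.array(p)-o["tool_pos"])*1000; print("shift mm",d)
    if jaw is not None:
        a=np.radians(jaw); w=R.T@np.array([np.cos(a),np.sin(a),0]); t=-np.degrees(np.arctan2(w[1],w[2])); print("turn",(t+90)%180-90, "full",t)
E
python3 - <<'E'
from h import *
to([.31,.25,.23],103.5)
E
```

```text
t 0.10 q [ 79.933  20.585   0.638  -0.018 -70.134 -16.506] p [0.302 0.603 0.226] F [0.115 0.232 0.364] op 0.0875
axes x [-0.001 -0.001 -1.   ] y [ 0.894 -0.447  0.   ] z [-0.447 -0.894  0.001] jaw az -116.6 lean-tilt [-0.031 -0.077]
shift mm [ -3.799 165.414 312.281]
turn -40.079561181105475 full 139.92043881889452
```

{"op": "arm_command", "data": {"commands": [0,33,62,-8,100,0,33,62,-8,100,0,33,62,-8,100,0,33,62,-8,100,0,33,62,-8,100]}}

```text
clock: 0.72
tool_pos: [0.3938, 0.3094, 0.2234]
orientation: [-31.6, 89.6, -106.6]
force: [0.8, 0.5, 0.6]
opening: 0.0877
```

```bash
python3 - <<'E'
from h import *
to([.29,.22,.23],103.5)
E
```

```text
t 0.72 q [ 60.749   4.319 -20.898   0.094 -65.165  44.206] p [0.394 0.309 0.223] F [0.829 0.539 0.612] op 0.0877
axes x [-0.002 -0.007 -1.   ] y [ 0.966  0.259 -0.004] z [ 0.259 -0.966  0.006] jaw az -75.0 lean-tilt [-0.112 -0.375]
shift mm [  -5.783 -123.371   59.543]
turn 1.4945093946727184 full -178.50549060532728
```

{"op": "arm_command", "data": {"commands": [0,-57,24,0,100,0,-57,24,0,100,0,-57,24,0,100,0,-57,24,0,100]}}

```text
clock: 1.23
tool_pos: [0.201, 0.1513, 0.2226]
orientation: [-31.6, 89.2, -107.4]
force: [-4.0, 0.4, 2.2]
opening: 0.0878
```

```bash
python3 - <<'E'
from h import *
to([.29,.22,.23],103.5)
E
```

```text
t 1.23 q [ 86.225 -27.195 -43.833  -0.185 -74.099  17.988] p [0.201 0.151 0.223] F [-4.034  0.39   2.16 ] op 0.0878
axes x [-0.004 -0.013 -1.   ] y [ 0.97   0.245 -0.007] z [ 0.245 -0.97   0.011] jaw az -75.8 lean-tilt [-0.226 -0.722]
shift mm [ -8.657 103.027 -44.744]
turn 0.6591426364160782 full -179.34085736358392
```

{"op": "arm_command", "data": {"commands": [10,60,0,0,100,10,62,0,0,100,15,62,0,0,100,15,62,0,0,100,15,60,0,0.7,100]}}

```text
clock: 1.85
tool_pos: [0.4705, 0.2593, 0.1944]
orientation: [144.6, 84.9, 72.2]
force: [-1.0, 1.5, 1.6]
opening: 0.0874
```

```bash
python3 - <<'E'
from h import *
to([.5174,.2277,.019],103.5)
E
```

```text
t 1.85 q [ 48.22    6.788 -21.27   -2.44  -57.34   60.651] p [0.47  0.259 0.194] F [-1.038  1.526  1.62 ] op 0.0874
axes x [ 0.027  0.084 -0.996] y [0.952 0.301 0.051] z [ 0.304 -0.95  -0.072] jaw az -72.3 lean-tilt [1.545 4.818]
shift mm [173.277  26.196  56.89 ]
turn 4.036883810550307 full -175.9631161894497
```

{"op": "arm_command", "data": {"commands": [50,0,0,0,100,0,0,0,0,100]}}

```text
clock: 2.1
tool_pos: [0.4749, 0.2636, 0.1409]
orientation: [145.5, 85.2, 72.9]
force: [-0.2, -0.4, 0.4]
opening: 0.0875
```

```bash
python3 - <<'E'
from h import *
to([.5174,.2277,.019],103.5)
E
```

```text
t 2.10 q [ 48.193  10.453 -24.502  -2.619 -50.673  60.841] p [0.475 0.264 0.141] F [-0.18  -0.425  0.353] op 0.0875
axes x [ 0.025  0.081 -0.996] y [0.953 0.298 0.048] z [ 0.301 -0.951 -0.07 ] jaw az -72.5 lean-tilt [1.42  4.631]
shift mm [119.645  23.981  55.453]
turn 3.8616064791435463 full -176.13839352085645
```

{"op": "arm_command", "data": {"commands": [0,12,28,3.9,100,20,11,28,0,100,40,0,0,0,100,0,0,0,0,100]}}

```text
clock: 2.6
tool_pos: [0.5166, 0.2217, 0.0859]
orientation: [145.4, 84.8, 69.1]
force: [0.3, 0.1, 1.4]
opening: 0.0876
```

```bash
python3 - <<'E'
from h import *
to([.5174,.2277,.022],103.5)
import cv2
a=snapshot("top")["frame"][160:260,190:340];b=snapshot("scene")["frame"][100:240,200:400]
cv2.imwrite("pics/g1.png",np.vstack([cv2.resize(a,(660,440),interpolation=cv2.INTER_CUBIC)[:, :],]));
E
```

```text
t 2.60 q [ 41.429  15.792 -25.61   -3.461 -44.059  64.687] p [0.517 0.222 0.086] F [0.337 0.061 1.422] op 0.0876
axes x [ 0.032  0.084 -0.996] y [0.971 0.235 0.051] z [ 0.238 -0.968 -0.074] jaw az -76.2 lean-tilt [1.844 4.841]
shift mm [64.183 -1.085 -0.839]
turn 0.11527199910858599 full -179.8847280008914
```

{"op": "arm_command", "data": {"commands": [35,-1,-1,0,100,29,0,0,0,100,0,0,0,0,15,0,0,0,0,15,0,0,0,0,0]}}

```text
clock: 3.32
tool_pos: [0.5249, 0.2358, 0.0372]
orientation: [138.4, 83.7, 62.6]
force: [-0.3, 1.7, -0.7]
opening: 0.0631
```

{"op": "arm_command", "data": {"commands": [0,0,0,0,0,0,0,0,0,0]}}

```text
clock: 3.58
tool_pos: [0.5257, 0.2364, 0.0391]
orientation: [137.8, 83.5, 62.0]
force: [-0.2, 0.5, -0.1]
opening: 0.0429
```

```bash
python3 - <<'E'
from h import *
to([.48,.06,.25],100)
E
```

```text
t 3.58 q [ 42.078  19.826 -27.634  -3.717 -36.484  64.955] p [0.526 0.236 0.039] F [-0.203  0.451 -0.096] op 0.0429
axes x [ 0.053  0.1   -0.994] y [0.968 0.241 0.076] z [ 0.247 -0.965 -0.084] jaw az -75.7 lean-tilt [3.048 5.735]
shift mm [-229.552  -70.626  141.302]
turn 3.981433529208317 full -176.01856647079168
```

```bash
python3 - <<'E'
from h import *
import cv2
a=snapshot("top")["frame"][150:260,180:330];b=snapshot("scene")["frame"][90:240,200:380]
cv2.imwrite("pics/g2.png",np.hstack([cv2.resize(a,(400,293),interpolation=cv2.INTER_CUBIC),cv2.resize(b,(352,293),interpolation=cv2.INTER_CUBIC)]))
o=get_obs();print(o["moment"],o["tau"],o["force"],o["tool_pos"],o["opening"])
E
```

```text
[-1.14  -0.089 -0.072] [  0.978 -49.098  21.336   4.44    0.627   0.008] [ 0.114 -2.386  0.519] [0.526 0.236 0.039] 0.03490321056522078
```

View pics/g2.png

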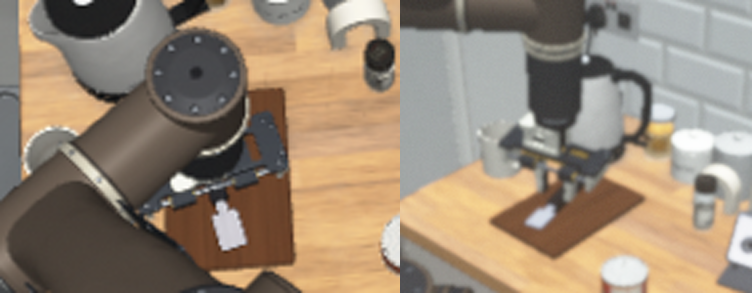

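{"op": "arm_command", "data": {"commands": [0,0,0,0,60,0,0,6,0,60,0,0,0,0,60]}}

```text
clock: 4.05
tool_pos: [0.5269, 0.2298, 0.038]
orientation: [138.1, 83.6, 62.2]
force: [-0.6, 0.3, 0.0]
opening: 0.0518
```

```bash
python3 - <<'E'
from h import *
to([.5174,.2277,.022],103.5)
print(get_obs()["moment"])
E
```

```text
t 4.05 q [ 41.426  19.864 -27.732  -3.834 -36.453  65.695] p [0.527 0.23  0.038] F [-0.609  0.27   0.014] op 0.0518
axes x [ 0.052  0.099 -0.994] y [0.968 0.241 0.075] z [ 0.247 -0.966 -0.083] jaw az -75.7 lean-tilt [2.992 5.683]
shift mm [ 15.158 -10.927   0.988]
turn 0.47588689327253064 full -179.52411310672747
[-0.423  0.142  0.012]
```

{"op": "arm_command", "data": {"commands": [8,-3,0,0,60,0,0,0,0,60]}}

```text
clock: 4.3
tool_pos: [0.5241, 0.2295, 0.0289]
orientation: [138.2, 83.6, 62.3]
force: [0.2, 0.2, 0.4]
opening: 0.0526
```

```bash
python3 - <<'E'
from h import *
to([.5174,.2277,.022],103.5)
print(get_obs()["moment"])
E
```

```text
t 4.30 q [ 41.609  20.43  -28.468  -3.928 -35.178  65.609] p [0.524 0.23  0.029] F [0.224 0.157 0.375] op 0.0526
axes x [ 0.052  0.099 -0.994] y [0.968 0.24  0.074] z [ 0.246 -0.966 -0.083] jaw az -75.7 lean-tilt [2.965 5.666]
shift mm [ 6.326 -7.433  0.67 ]
turn 0.44694925741785596 full -179.55305074258214
[-0.365  0.203  0.019]
```

{"op": "arm_command", "data": {"commands": [7,-7,0,0,60,0,0,0,0,0,0,0,0,0,0,0,0,0,0,0,0,0,0,0,0]}}

```text
clock: 4.92
tool_pos: [0.5171, 0.2286, 0.0209]
orientation: [138.2, 83.6, 62.4]
force: [-0.0, -0.9, 0.1]
opening: 0.0244
```

{"op": "arm_command", "data": {"commands": [0,0,0,0,0,0,0,0,0,0,-30,0,0,0,0,-40,0,0,0,0,0,0,0,0,0]}}

```text
clock: 5.55
tool_pos: [0.5129, 0.221, 0.0912]
orientation: [138.8, 83.8, 62.9]
force: [0.2, 0.1, -2.6]
opening: 0.0246
```

```bash
python3 - <<'E'
from h import *
to([.44,.15,.40],103.5)
import cv2
a=snapshot("top")["frame"][150:260,180:330];b=snapshot("scene")["frame"][90:240,200:380]
cv2.imwrite("pics/g3.png",np.hstack([cv2.resize(a,(400,293),interpolation=cv2.INTER_CUBIC),cv2.resize(b,(352,293),interpolation=cv2.INTER_CUBIC)]))
E
```

```text
t 5.55 q [ 41.754  14.488 -26.814  -3.309 -42.923  64.685] p [0.513 0.221 0.091] F [ 0.223  0.149 -2.574] op 0.0246
axes x [ 0.049  0.097 -0.994] y [0.968 0.241 0.072] z [ 0.246 -0.966 -0.082] jaw az -75.7 lean-tilt [2.835 5.557]
shift mm [-317.482  -65.509   25.411]
turn 0.460536445300221 full -179.53946355469978
```

View pics/g3.png

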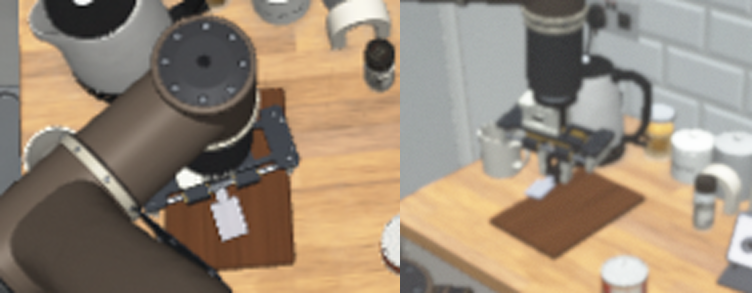

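{"op": "arm_command", "data": {"commands": [-10,-25,50,0,0,-50,0,10,0,0,-55,0,0,0,0,-55,0,0,0,0,-55,0,0,0,0]}}

```text
clock: 6.28
tool_pos: [0.4868, 0.1309, 0.2991]
orientation: [149.0, 85.0, 73.0]
force: [2.0, 1.0, -1.5]
opening: 0.0239
```

```bash
python3 - <<'E'
from h import *
to([.485,.12,.46],100)
E
```

```text
t 6.28 q [ 34.901   0.158 -14.1    -3.24  -71.842  70.01 ] p [0.487 0.131 0.299] F [ 2.004  0.954 -1.538] op 0.0239
axes x [ 0.025  0.083 -0.996] y [0.97  0.24  0.045] z [ 0.243 -0.967 -0.075] jaw az -75.9 lean-tilt [1.454 4.771]
shift mm [-161.235    2.806   -1.906]
turn 3.9179412883717077 full -176.0820587116283
```

{"op": "arm_command", "data": {"commands": [-52,1,0,2,0,-52,1,0,1.9,0,-50,0,0,0,0,0,0,0,0,0]}}

```text
clock: 6.78
tool_pos: [0.4852, 0.1186, 0.4564]
orientation: [153.8, 85.0, 73.7]
force: [0.8, 0.8, -3.6]
opening: 0.0243
```

```bash
python3 - <<'E'
from h import *
import cv2
to([.485,.12,.57],99.8)
b=snapshot("scene")["frame"][0:240,160:480]
cv2.imwrite("pics/c1.png",cv2.resize(b,(720,540),interpolation=cv2.INTER_CUBIC));print(get_obs()["moment"])
E
```

```text
t 6.78 q [ 33.677  -1.726   3.669  -3.206 -91.574  66.094] p [0.485 0.119 0.456] F [ 0.779  0.807 -3.561] op 0.0243
axes x [ 0.024  0.083 -0.996] y [0.984 0.171 0.038] z [ 0.174 -0.982 -0.078] jaw az -79.9 lean-tilt [1.394 4.783]
shift mm [-113.036    4.365  -10.254]
turn 0.08114185244613736 full -179.91885814755386
[-0.368  0.119  0.028]
```

View pics/c1.png

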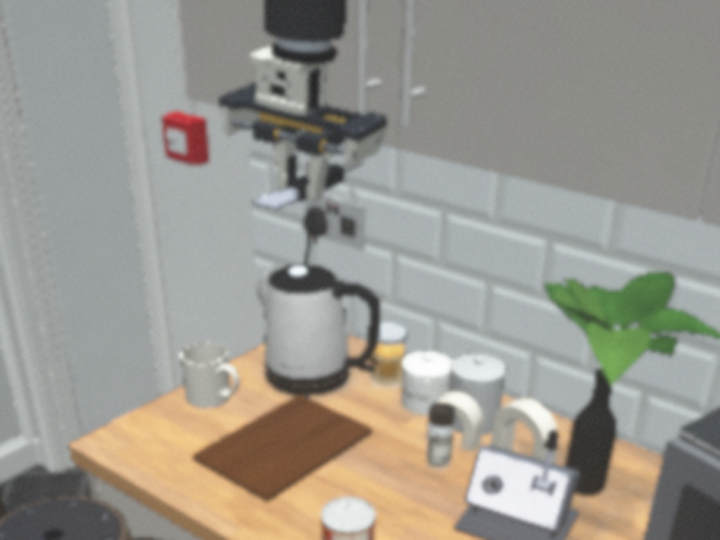

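{"op": "arm_command", "data": {"commands": [-20,0,0,0,0,-15,0,0,0,0,-10,0,0,0,0]}}

```text
clock: 7.2
tool_pos: [0.4828, 0.1159, 0.4929]
orientation: [163.1, 85.5, 83.1]
force: [-0.0, 0.4, -3.2]
opening: 0.0239
```

```bash
python3 - <<'E'
from h import *
st();print(get_obs()["moment"])
E
```

```text
t 7.20 q [ 33.362  -1.024   9.032  -3.473 -97.119  66.107] p [0.483 0.116 0.493] F [-0.033  0.43  -3.183] op 0.0239
axes x [ 0.009  0.078 -0.997] y [0.985 0.173 0.023] z [ 0.174 -0.982 -0.075] jaw az -80.0 lean-tilt [0.543 4.485]
[-0.573  0.013 -0.176]
```

{"op": "arm_command", "data": {"commands": [-15,0,0,0,0,-15,0,0,0,0,-15,0,0,0,0,-15,0,0,0,0]}}

```text
clock: 7.7
tool_pos: [0.4819, 0.1116, 0.5532]
orientation: [167.3, 85.6, 87.3]
force: [0.3, 0.1, -4.2]
opening: 0.0238
```

```bash
python3 - <<'E'
from h import *
st();print(get_obs()["moment"])
E
```

```text
t 7.70 q [  32.872    0.313   18.093   -3.699 -105.193   66.09 ] p [0.482 0.112 0.553] F [ 0.298  0.072 -4.187] op 0.0238
axes x [ 0.004  0.076 -0.997] y [0.985 0.173 0.017] z [ 0.174 -0.982 -0.075] jaw az -80.0 lean-tilt [0.206 4.385]
[-0.365  0.189  0.022]
```

```bash
python3 - <<'E'
from h import *
import cv2
b=snapshot("scene")["frame"][0:150,220:400]
cv2.imwrite("pics/c2.png",cv2.resize(b,(540,450),interpolation=cv2.INTER_CUBIC))
E
```

```text
(no output)
```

View pics/c2.png

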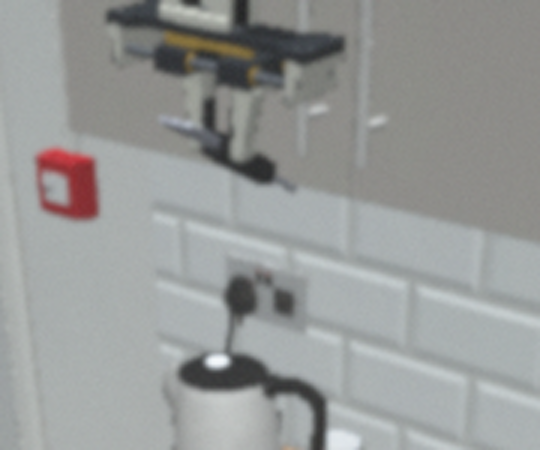

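The tool is now pitched pin-down in the hand. The blade tip is at crop (163,122) and the pin tip at crop (294,187). I'll fit the pitch and the grip offset.

```bash
cat > tl.py <<'E'
from h import *
from fit import proj
from scipy.optimize import least_squares
def tool_fit(pin,blade,cam="scene"):
    o,R=st()
    def pts(p):
        th,g,a=p; d=np.cos(th)*R[:,1]+np.sin(th)*R[:,0]; P=o["tool_pos"]-a*R[:,0]
        return P+(.125-g)*d,P-(.12+g)*d
    def r(p):
        a,b=pts(p); return np.r_[proj(cam,a)-pin,proj(cam,b)-blade,(p[1]+.035)/.005,(p[2]-.007)/.002]
    s=least_squares(r,[.4,-.035,.007]); p=s.x; print("pitch %.1f g %.4f a %.4f"%(np.degrees(p[0]),p[1],p[2]),"res",s.fun,"tips",*pts(p)); return p
if __name__=="__main__":
    f=lambda u:np.array(u)/3+[220,0]
    tool_fit(f((295,188)),f((161,121)))
E
python3 tl.py
```

```text
t 7.75 q [  32.863    0.292   18.294   -3.646 -105.309   66.092] p [0.482 0.111 0.555] F [-2.737 -1.013  0.151] op 0.0240
axes x [ 0.006  0.077 -0.997] y [0.985 0.173 0.019] z [ 0.174 -0.982 -0.075] jaw az -80.0 lean-tilt [0.325 4.398]
pitch 26.5 g -0.0270 a 0.0038 res [-0.934 -1.467  3.137 -0.812  1.605 -1.621] tips [0.616 0.14  0.494] [0.4   0.093 0.599]
```

{"op": "arm_command", "data": {"commands": [40,-16,34,0,0,40,-16,34,0,0,40,-16,34,0,0,40,-16,34,0,0,40,-16,34,0,0]}}

```text
clock: 8.38
tool_pos: [0.4364, -0.0563, 0.3403]
orientation: [157.9, 85.3, 78.2]
force: [0.7, 1.3, -1.2]
opening: 0.0239
```

```bash
python3 - <<'E'
from h import *
to([.394,-.188,.168],99.8)
E
```

```text
t 8.38 q [ 14.486  -5.924 -14.106  -4.262 -79.768  86.453] p [ 0.436 -0.056  0.34 ] F [ 0.727  1.261 -1.232] op 0.0239
axes x [ 0.017  0.08  -0.997] y [0.984 0.177 0.031] z [ 0.179 -0.981 -0.076] jaw az -79.7 lean-tilt [0.959 4.58 ]
shift mm [160.521 -70.274 134.697]
turn 0.3913312503732129 full -179.6086687496268
```

{"op": "arm_command", "data": {"commands": [38,-17,33,0,0,38,-17,33,0,0,38,-17,33,0.4,0,38,-17,33,0,0,0,0,0,0,0]}}

```text
clock: 9.0
tool_pos: [0.3931, -0.1914, 0.1722]
orientation: [156.3, 85.3, 76.1]
force: [-0.6, 0.2, -0.9]
opening: 0.0237
```

```bash
python3 - <<'E'
from h import *
import cv2
to([.394,-.188,.168],99.8)
a=snapshot("top")["frame"];b=snapshot("scene")["frame"]
cv2.imwrite("pics/b_top.png",a);cv2.imwrite("pics/b_scene.png",b)
a=a[160:250,310:410];b=b[165:265,340:440]
cv2.imwrite("pics/b1.png",np.hstack([cv2.resize(a,(400,360),interpolation=cv2.INTER_CUBIC),cv2.resize(b,(400,400),interpolation=cv2.INTER_CUBIC)[:360]]))
E
```

```text
t 9.00 q [ -4.444   1.105 -29.446  -5.426 -58.785 106.97 ] p [ 0.393 -0.191  0.172] F [-0.645  0.155 -0.874] op 0.0237
axes x [ 0.02   0.08  -0.997] y [0.985 0.168 0.033] z [ 0.17  -0.983 -0.075] jaw az -80.2 lean-tilt [1.132 4.564]
shift mm [ 4.524  1.324 -2.871]
turn -0.13200607150940868 full 179.8679939284906
```

View pics/b1.png

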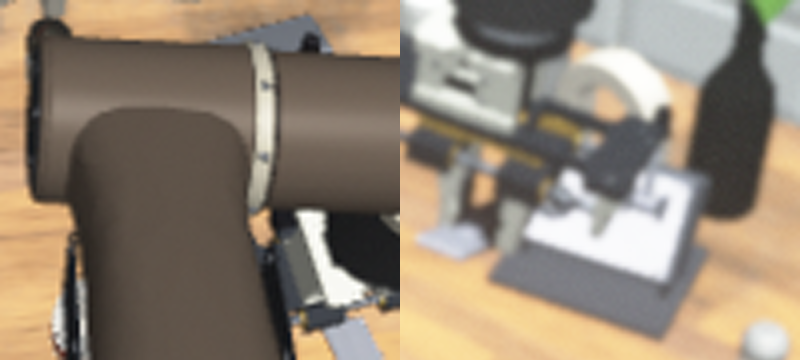

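```bash
python3 - <<'E'
from h import *
import cv2
a=cv2.imread("pics/b_top.png")[215:275,370:440];b=cv2.imread("pics/b_scene.png")[205:255,330:400]
cv2.imwrite("pics/b2.png",np.hstack([cv2.resize(a,(420,360),interpolation=cv2.INTER_CUBIC),cv2.resize(b,(420,300),interpolation=cv2.INTER_CUBIC).copy() if 0 else np.vstack([cv2.resize(b,(350,250),interpolation=cv2.INTER_CUBIC),np.zeros((110,350,3),np.uint8)])]))
E
```

```text
(no output)
```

View pics/b2.png

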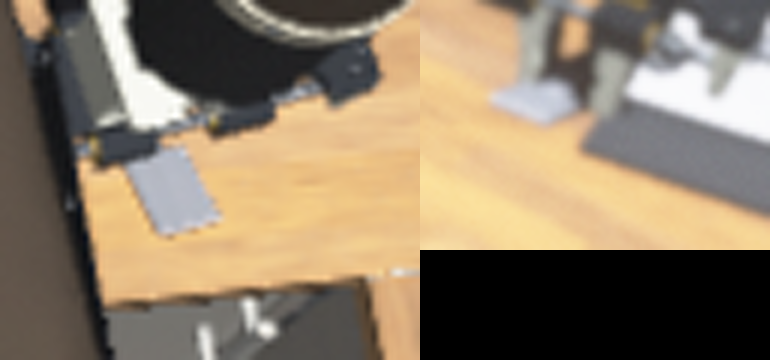

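The tool blade's end corners are at top crop (166,237) and (220,216), and at scene crop (490,98) and (542,124). The pin is hidden, so I'll fit the tool's pose in the hand from these plus the earlier cabinet view.

```bash
cat > tf.py <<'E'
from h import *
from fit import proj
from scipy.optimize import least_squares
A=(np.array([.482,.1115,.554]),np.array([[.005,.077,-.997],[.985,.173,.018],[.174,-.982,-.075]]).T)
B=(np.array([.3931,-.1914,.1722]),Ro.from_euler("xyz",[156.3,85.3,76.1],degrees=True).as_matrix())
def pt(S,p,lx,lz):
    th,g,a,ps=p; t,R=S; d=np.cos(th)*R[:,1]+np.sin(th)*R[:,0]; n=R[:,2]+0
    d,n=d*np.cos(ps)+n*np.sin(ps), n*np.cos(ps)-d*np.sin(ps)
    return t-a*R[:,0]+(lx-g)*d+lz*n
O=[(B,"top",-.12,-.017,(397.7,254.5)),(B,"top",-.12,.017,(406.7,251)),(B,"scene",-.12,-.017,(344,224.6)),(B,"scene",-.12,.017,(354.4,229.8)),
   (A,"scene",.125,0,(318.2,62.5)),(A,"scene",-.12,-.017,(273.5,40.3))]
def r(p): return np.concatenate([proj(c,pt(S,p,x,z))-u for S,c,x,z,u in O]+[[(p[1]+.035)/.01,(p[2]-.007)/.003,p[3]/.03]])
def get():
    return least_squares(r,[.4,-.035,.007,0]).x
if __name__=="__main__":
    p=get(); print("pitch %.1f g %.4f a %.4f psi %.1f"%(np.degrees(p[0]),p[1],p[2],np.degrees(p[3]))); print(r(p)[:12].reshape(-1,2), r(p)[12:])
    pin=pt(B,p,.125,0); d=pin-pt(B,p,0,0); d/=np.linalg.norm(d); print("pin",pin,"dir",d,"pinA",pt(A,p,.125,0))
    y=np.radians(9.77); Rb=np.array([[np.cos(y),-np.sin(y),0],[np.sin(y),np.cos(y),0],[0,0,1]])
    bf=np.array([.6114,-.1774,0])+Rb@[-.029,.032,.078]; n=Rb@[-.866,0,.5]; print("button",bf,"n",n)
    e=pin-bf; print("height over face",e@n,"lateral",e-(e@n)*n, "angle",np.degrees(np.arccos(-d@n)))
    lat=Rb[:,1]; up=np.cross(n,lat)*-1; print("lat y",e@lat,"lat in-face up", e@(Rb@[.5,0,.866]))
E
python3 tf.py
```

```text
pitch 26.9 g -0.0359 a 0.0049 psi -0.2
[[-1.374 -0.501]
 [ 0.104  0.114]
 [-0.463  0.823]
 [ 1.49   0.676]
 [ 0.057 -0.253]
 [-0.592 -1.507]] [-0.086 -0.704 -0.09 ]
pin [ 0.536 -0.161  0.109] dir [ 0.887  0.189 -0.422] pinA [0.624 0.142 0.489]
button [ 0.577 -0.151  0.078] n [-0.853 -0.147  0.5  ]
height over face 0.05279773890009735 lateral [ 0.003 -0.003  0.005] angle 5.471391514693351
lat y -0.0033260525490822583 lat in-face up 0.005623245970502698
```

```bash
sed -i 's/(-.048,.032,.089)/(-.0385,.032,.0835)/g' f1.py; python3 f1.py | sed -n '/box/,/tin/p'; python3 - <<'E'
import re
s=open('tf.py').read(); print()
E
```

```text
box [ 0.6107 -0.1774] 9.884175677179213
   top (-0.0625, 0.075, 0.005) [-0.8519  0.2742]
   top (-0.0625, -0.075, 0.005) [0.6562 0.4235]
   top (0.0625, 0.075, 0.005) [-1.2374 -0.1515]
   scene (-0.0625, 0.075, 0.005) [-0.8198 -0.0334]
   scene (-0.0625, -0.075, 0.005) [0.4277 1.48  ]
   scene (0.0625, -0.075, 0.005) [ 1.4867 -1.482 ]
   scene (-0.0385, 0.032, 0.0835) [-0.198 -0.55 ]
   top (-0.0385, 0.032, 0.0835) [0.2537 0.4989]
   top (-0.013, -0.036, 0.175) [0.1579 0.2558]
   scene (-0.013, -0.036, 0.175) [ 0.7754 -1.7054]
tin [ 0.413  -0.0174]
```

{"op": "arm_command", "data": {"commands": [10,10,-1,0,0,9,10,-1,0,0,0,0,0,0,0]}}

```text
clock: 9.48
tool_pos: [0.4195, -0.1822, 0.1587]
orientation: [149.1, 85.2, 69.1]
force: [-2.2, -1.5, -0.6]
opening: 0.0242
```

```bash
cat > chk.py <<'E'
from tf import *
def chk():
    o,R=st(); p=get(); S=(o["tool_pos"],R); pin=pt(S,p,.125,0); d=pt(S,p,1,0)-pt(S,p,0,0)
    y=np.radians(9.88); Rb=Ro.from_euler("z",y).as_matrix(); bf=np.array([.6107,-.1774,0])+Rb@[-.029,.032,.078]
    e=Rb.T@(pin-bf); print("depth over face %.1f lat y %.1f up %.1f mm"%tuple(1000*np.array([e@[-.866,0,.5],e[1],e@[.5,0,.866]])),"angle to axis %.1f"%np.degrees(np.arccos(d@(Rb@[.866,0,-.5]))),"M",o["moment"])
    for k,v in dict(inn=[.866,0,-.5],latp=[0,1,0],upp=[.5,0,.866]).items(): print(k,"tool axes per 10mm",10*R.T@(Rb@v))
if __name__=="__main__": chk()
E
python3 chk.py
```

```text
t 9.47 q [ -2.854   3.5   -28.901  -5.451 -56.245 105.866] p [ 0.42  -0.182  0.159] F [-2.209 -1.502 -0.556] op 0.0242
axes x [ 0.03   0.078 -0.997] y [0.984 0.173 0.043] z [ 0.175 -0.982 -0.071] jaw az -79.9 lean-tilt [1.694 4.451]
depth over face 21.7 lat y 1.5 up 9.7 mm angle to axis 6.0 M [-1.033  1.554 -0.049]
inn tool axes per 10mm [5.35  8.439 0.393]
latp tool axes per 10mm [ 0.714  0.012 -9.974]
upp tool axes per 10mm [-8.418  5.365 -0.596]
```

{"op": "arm_command", "data": {"commands": [-4,-7,0,0,0,8,-5,2,0,0,0,0,0,0,0]}}

```text
clock: 9.85
tool_pos: [0.4085, -0.1855, 0.1544]
orientation: [147.5, 85.2, 67.7]
force: [0.2, 0.4, -2.0]
opening: 0.024
```

```bash
python3 chk.py
```

```text
t 9.85 q [ -3.405   2.877 -30.206  -5.533 -55.475 106.612] p [ 0.409 -0.185  0.154] F [ 0.198  0.359 -1.992] op 0.0240
axes x [ 0.032  0.078 -0.996] y [0.984 0.174 0.045] z [ 0.177 -0.982 -0.071] jaw az -79.8 lean-tilt [1.829 4.455]
depth over face 29.4 lat y 0.4 up 0.6 mm angle to axis 6.1 M [-0.332  0.183  0.069]
inn tool axes per 10mm [5.37  8.426 0.405]
latp tool axes per 10mm [ 0.711  0.027 -9.975]
upp tool axes per 10mm [-8.406  5.385 -0.584]
```

{"op": "arm_command", "data": {"commands": [4,6,0,0,0,4,6,0,0,0,0,0,0,0,0]}}

```text
clock: 10.22
tool_pos: [0.422, -0.1828, 0.1467]
orientation: [146.7, 85.2, 66.8]
force: [-0.2, -0.4, -1.5]
opening: 0.0239
```

```bash
python3 chk.py
```

```text
t 10.22 q [ -2.933   4.404 -29.668  -5.587 -54.376 106.229] p [ 0.422 -0.183  0.147] F [-0.211 -0.439 -1.451] op 0.0239
axes x [ 0.033  0.078 -0.996] y [0.984 0.174 0.046] z [ 0.177 -0.982 -0.07 ] jaw az -79.8 lean-tilt [1.906 4.447]
depth over face 13.8 lat y 0.6 up 1.0 mm angle to axis 6.2 M [-0.384  0.169  0.013]
inn tool axes per 10mm [5.381 8.419 0.4  ]
latp tool axes per 10mm [ 0.707  0.022 -9.975]
upp tool axes per 10mm [-8.399  5.396 -0.583]
```

{"op": "arm_command", "data": {"commands": [4,6,0,0,0,4,6,0,0,0,2,3,0,0,0]}}

```text
clock: 10.6
tool_pos: [0.4346, -0.1796, 0.1363]
orientation: [151.4, 85.3, 71.5]
force: [-17.4, -3.6, 9.6]
opening: 0.0238
```

```bash
python3 chk.py
```

```text
t 10.60 q [ -2.394   6.299 -29.087  -5.585 -53.447 105.779] p [ 0.435 -0.18   0.136] F [-17.429  -3.565   9.578] op 0.0238
axes x [ 0.026  0.077 -0.997] y [0.984 0.174 0.039] z [ 0.176 -0.982 -0.071] jaw az -79.8 lean-tilt [1.48  4.426]
depth over face -2.8 lat y 1.7 up -2.7 mm angle to axis 5.8 M [-1.502  6.089  0.412]
inn tool axes per 10mm [5.318 8.459 0.403]
latp tool axes per 10mm [ 0.716  0.025 -9.974]
upp tool axes per 10mm [-8.438  5.334 -0.592]
```

{"op": "arm_command", "data": {"commands": [0,0,0,0,0,0,0,0,0,0,0,0,0,0,0,0,0,0,0,0,0,0,0,0,0]}}

```text
clock: 11.22
tool_pos: [0.434, -0.1799, 0.1362]
orientation: [152.6, 85.4, 72.8]
force: [-3.0, -0.4, 1.5]
opening: 0.0241
```

```bash
python3 - <<'E'
from chk import *
import cv2
chk()
a=snapshot("top")["frame"][150:250,310:410];b=snapshot("scene")["frame"][150:250,350:450]
cv2.imwrite("pics/p1.png",np.hstack([cv2.resize(a,(390,390),interpolation=cv2.INTER_CUBIC),cv2.resize(b,(390,390),interpolation=cv2.INTER_CUBIC)]))
E
```

```text
t 11.22 q [ -2.402   6.328 -29.089  -5.539 -53.53  105.771] p [ 0.434 -0.18   0.136] F [-2.98  -0.383  1.533] op 0.0241
axes x [ 0.024  0.077 -0.997] y [0.984 0.174 0.037] z [ 0.176 -0.982 -0.071] jaw az -79.8 lean-tilt [1.363 4.398]
depth over face -2.4 lat y 1.5 up -3.5 mm angle to axis 5.7 M [-0.431  0.834  0.103]
inn tool axes per 10mm [5.301 8.47  0.404]
latp tool axes per 10mm [ 0.715  0.028 -9.974]
upp tool axes per 10mm [-8.449  5.316 -0.59 ]
```

View pics/p1.png

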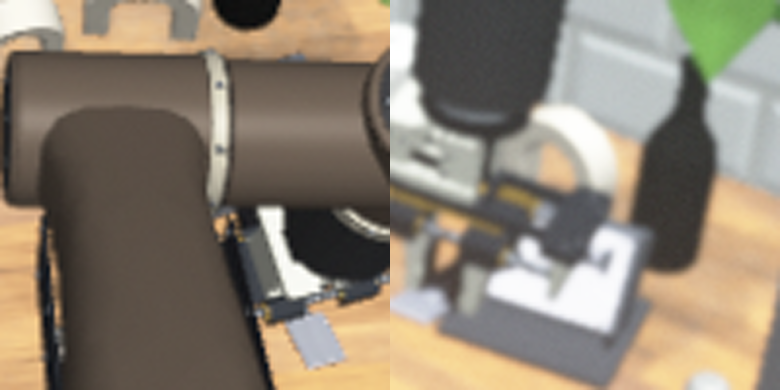

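The button is being pressed (about 3.3 N along its axis). The lever end isn't visible at its upright spot near crop (606,174), so I'll check that numerically against the earlier image.

```bash
python3 - <<'E'
from chk import *
import cv2
Rb=Ro.from_euler("z",np.radians(9.88)).as_matrix(); bw=lambda l:np.array([.6107,-.1774,0])+Rb@l
g=lambda f:cv2.cvtColor(f,cv2.COLOR_BGR2GRAY)
for n in("scene","top"):
    new=g(snapshot(n)["frame"]); old=g(cv2.imread(f"pics/{n}0.png")); mid=g(cv2.imread(f"pics/b_{n}.png"))
    for nm,l in (("up",[-.013,-.036,.175]),("down",[-.084,-.036,.148])):
        u,v=np.round(proj(n,bw(l))).astype(int); print(n,nm,u,v); s=np.s_[v-4:v+5,u-5:u+6]
        print(np.hstack([old[s],0*old[s][:,:1],mid[s],0*old[s][:,:1],new[s]]))
E
```

```text
scene up 406 192
[[241 240 240 237 233 221 203 192 189 185 180   0 252 252 251 250 248 240
  227 216 211 208 205   0 252 252 251 251 248 240 227 216 212 210 207]
 [237 237 235 232 227 219 205 195 189 186 181   0 250 250 249 247 244 238
  228 218 213 209 205   0 251 251 250 249 248 242 233 220 214 212 209]
 [233 234 228 217 202 193 188 190 187 189 180   0 248 248 245 237 227 219
  215 212 211 210 207   0 248 249 249 248 246 242 233 223 215 210 206]
 [227 227 208 176 146 139 151 173 183 185 181   0 243 245 231 198 166 159
  172 197 207 208 204   0 245 247 247 246 245 241 234 223 214 210 206]
 [218 217 181 128  93  90 117 156 179 185 180   0 236 235 205 149 106 102
  132 177 203 206 205   0 240 246 245 243 241 238 231 222 216 210 207]
 [205 203 157 101  70  67  98 145 175 184 184   0 225 223 178 113  75  74
  113 164 197 208 206   0 232 242 243 239 237 233 229 221 215 212 208]
 [189 184 139  87  60  65  96 145 174 185 180   0 187 189 145  94  70  71
  111 165 197 205 202   0 224 236 238 236 233 229 225 219 212 209 206]
 [169 155 113  71  56  66 106 151 175 181 173   0 131 133 110  79  6
[... 3491 characters left out ...]
 140 152 151 149 149   0 128 128 128 129 129 129
  129 129 129 130 129   0  95  95  95  95  94  95  95  96  95  96  95]
 [ 95  95  96  95  96 108 145 157 156 156 157   0 124 124 124 124 124 124
  125 125 125 125 125   0  92  93  92  92  92  93  93  93  92  93  93]
 [ 96  96  96  96  95  96 137 152 154 152 151   0 118 117 118 118 119 118
  119 119 118 119 119   0  89  89  89  89  89  89  89  88  90  89  89]
 [ 95  95  94  95  96  96 108 146 157 154 152   0 112 111 113 112 112 111
  113 113 113 113 113   0  87  86  87  87  86  86  86  87  87  87  88]
 [ 96  95  96  95  93  94 111 148 157 157 156   0 107 107 107 107 109 109
  108 109 109 109 109   0  84  84  84  84  84  84  84  84  84  84  84]]
```

{"op": "arm_command", "data": {"commands": [0.5,1,0,0,0,0,0,0,0,0,-5,-8,0,0,0,-10,-17,0,0,0,-10,-17,0,0,0]}}

```text
clock: 12.05
tool_pos: [0.3903, -0.1891, 0.1594]
orientation: [154.6, 85.4, 74.8]
force: [-0.9, 0.2, -0.8]
opening: 0.0239
```

```bash
python3 chk.py
```

```text
t 12.05 q [ -4.011   1.449 -31.011  -5.374 -56.763 107.063] p [ 0.39  -0.189  0.159] F [-0.864  0.156 -0.801] op 0.0239
axes x [ 0.021  0.077 -0.997] y [0.984 0.175 0.034] z [ 0.177 -0.982 -0.072] jaw az -79.8 lean-tilt [1.202 4.419]
depth over face 47.8 lat y 0.1 up -6.1 mm angle to axis 5.6 M [-0.363  0.076  0.016]
inn tool axes per 10mm [5.277 8.484 0.41 ]
latp tool axes per 10mm [ 0.723  0.032 -9.974]
upp tool axes per 10mm [-8.463  5.293 -0.596]
```

{"op": "arm_command", "data": {"commands": [-50,0,-20,0,0,-40,5,-45,0,0,0,10,-60,0,0,0,10,-60,0,0,0,10,-60,10.6,0]}}

```text
clock: 12.68
tool_pos: [0.376, 0.0368, 0.2745]
orientation: [158.9, 85.0, 70.3]
force: [1.2, -0.5, -1.9]
opening: 0.0239
```

{"op": "arm_command", "data": {"commands": [0,0,0,10.6,0,0,0,0,10.6,0,0,0,0,10.6,0,0,0,0,10.6,0,0,0,0,10.6,0]}}

```text
clock: 13.3
tool_pos: [0.3715, 0.0374, 0.2781]
orientation: [-149.7, 84.6, 67.9]
force: [0.4, 0.3, -1.7]
opening: 0.0241
```

{"op": "arm_command", "data": {"commands": [0,0,0,10.6,0,0,0,0,10.6,0,0,0,0,10.6,0,0,0,0,10.6,0,0,0,0,10.6,0]}}

```text
clock: 13.92
tool_pos: [0.367, 0.0336, 0.2807]
orientation: [-97.8, 84.3, 66.1]
force: [0.4, -0.1, -1.5]
opening: 0.0239
```

```bash
python3 - <<'E'
from h import *
to([.52,.221,.15],100)
E
```

```text
t 13.93 q [ 32.837 -14.624 -28.768  -3.322 -71.08  -48.027] p [0.367 0.034 0.281] F [ 0.366 -0.058 -1.5  ] op 0.0239
axes x [ 0.041  0.091 -0.995] y [-0.276 -0.956 -0.099] z [-0.96   0.279 -0.014] jaw az 163.8 lean-tilt [2.323 5.244]
shift mm [ 153.373 -208.435  -92.992]
turn 63.730731334304494 full 63.730731334304494
```

{"op": "arm_command", "data": {"commands": [0,0,0,10.6,0,0,0,0,10.6,0,0,0,0,10.6,0,0,0,0,10.6,0,0,0,0,10.6,0]}}

```text
clock: 14.55
tool_pos: [0.3625, 0.0297, 0.2833]
orientation: [-45.8, 83.9, 64.3]
force: [0.4, 0.3, -0.9]
opening: 0.0235
```

```bash
python3 - <<'E'
from h import *
to([.52,.221,.15],100)
E
```

```text
t 14.55 q [  32.623  -15.517  -29.031   -3.373  -71.324 -101.546] p [0.363 0.03  0.283] F [ 0.358  0.296 -0.86 ] op 0.0235
axes x [ 0.046  0.096 -0.994] y [-0.937 -0.341 -0.076] z [-0.346  0.935  0.074] jaw az 110.3 lean-tilt [2.64 5.49]
shift mm [ 158.06  -202.596  114.544]
turn 9.986735974736305 full 9.986735974736305
```

{"op": "arm_command", "data": {"commands": [0,0,0,10,0,20,-47,40,0,0,35,-47,40,0,0,40,-47,40,0,0,40,-46,40,0,0]}}

```text
clock: 15.18
tool_pos: [0.511, 0.21, 0.1948]
orientation: [-39.6, 83.0, 59.8]
force: [1.7, -0.5, -1.4]
opening: 0.0237
```

```bash
python3 - <<'E'
from h import *
to([.52,.221,.10],100)
E
```

```text
t 15.18 q [  40.985    7.117  -20.879   -2.756  -55.365 -120.099] p [0.511 0.21  0.195] F [ 1.666 -0.548 -1.38 ] op 0.0237
axes x [ 0.062  0.106 -0.992] y [-0.984 -0.16  -0.078] z [-0.167  0.981  0.094] jaw az 99.7 lean-tilt [3.536 6.084]
shift mm [95.825 -3.231  0.366]
turn -0.7636457350569259 full -0.763645735056929
```

{"op": "arm_command", "data": {"commands": [30,-3,0,0,0,30,0,0,0,0,30,0,0,0,0,20,0,0,0,0,20,0,0,0,0]}}

```text
clock: 15.8
tool_pos: [0.5234, 0.2245, 0.065]
orientation: [-40.5, 82.8, 59.0]
force: [1.0, 0.1, 3.4]
opening: 0.0238
```

```bash
python3 - <<'E'
from h import *
to([.52,.221,.021],100); print(get_obs()["moment"])
E
```

```text
t 15.80 q [  41.319   16.882  -27.804   -3.527  -38.469 -119.174] p [0.523 0.225 0.065] F [1.048 0.129 3.396] op 0.0238
axes x [ 0.065  0.108 -0.992] y [-0.984 -0.161 -0.082] z [-0.168  0.981  0.096] jaw az 99.7 lean-tilt [3.719 6.199]
shift mm [43.087  7.559 -7.103]
turn -0.7128098312729776 full -0.712809831272983
[-0.063 -0.002 -0.06 ]
```

Contact has begun: the upward force rose by about 5 N, as expected from the pin tip on the worktop. I'll keep lowering slowly.

{"op": "arm_command", "data": {"commands": [12,3,-2,0,0,12,3,-2,0,0,10,2,-3,0,0,8,0,0,0,0]}}

```text
clock: 16.3
tool_pos: [0.5244, 0.2233, 0.0263]
orientation: [-43.1, 82.0, 56.5]
force: [2.5, 1.0, 3.5]
opening: 0.0239
```

```bash
python3 - <<'E'
from h import *
to([.52,.221,.021],100); print(get_obs()["moment"])
E
```

```text
t 16.30 q [  41.204   19.806  -30.306   -3.951  -32.239 -118.412] p [0.524 0.223 0.026] F [2.504 0.985 3.46 ] op 0.0239
axes x [ 0.077  0.116 -0.99 ] y [-0.982 -0.161 -0.095] z [-0.171  0.98   0.102] jaw az 99.9 lean-tilt [4.397 6.66 ]
shift mm [ 4.589  5.237 -2.063]
turn -0.6887284471718829 full -0.6887284471718793
[-0.095 -0.322 -0.09 ]
```

{"op": "arm_command", "data": {"commands": [5,2,0,0,0,0,0,0,0,0,0,0,0,0,55,0,0,0,0,55,0,0,0,0,55]}}

```text
clock: 16.92
tool_pos: [0.5207, 0.2218, 0.02]
orientation: [-42.5, 82.3, 57.1]
force: [0.5, 0.5, 0.6]
opening: 0.0464
```

```bash
python3 - <<'E'
from h import *
st(); print(get_obs()["moment"])
E
```

```text
t 16.93 q [  41.347   20.158  -30.891   -4.009  -31.552 -118.473] p [0.521 0.222 0.02 ] F [0.528 0.463 0.557] op 0.0464
axes x [ 0.073  0.113 -0.991] y [-0.983 -0.161 -0.091] z [-0.17   0.98   0.099] jaw az 99.9 lean-tilt [4.201 6.499]
[-0.311  0.077 -0.009]
```

{"op": "arm_command", "data": {"commands": [-40,0,0,0,55,-55,0,0,0,55,-20,30,-50,0,55,0,30,-52,0,55,0,30,-52,0,55]}}

```text
clock: 17.55
tool_pos: [0.4483, 0.0412, 0.1127]
orientation: [-42.5, 82.5, 57.4]
force: [0.8, -0.3, -0.9]
opening: 0.0481
```

{"op": "arm_command", "data": {"commands": [0,0,-60,0,55,0,0,-50,0,55,0,0,0,0,55]}}

```text
clock: 17.92
tool_pos: [0.4642, -0.0726, 0.1015]
orientation: [-41.9, 82.5, 57.8]
force: [0.2, 0.1, 0.1]
opening: 0.0481
```

```bash
python3 - <<'E'
from h import *
import cv2
st()
a=snapshot("top")["frame"];b=snapshot("scene")["frame"]
cv2.imwrite("pics/l_top.png",a);cv2.imwrite("pics/l_scene.png",b)
a=a[165:290,225:345] ;b=b[150:250,240:420]
A=cv2.resize(a,None,fx=3.6,fy=3.6,interpolation=cv2.INTER_CUBIC);
B=cv2.resize(b,None,fx=2,fy=2,interpolation=cv2.INTER_CUBIC)
c=np.zeros((A.shape[0],A.shape[1]+B.shape[1],3),np.uint8);c[:,:A.shape[1]]=A;c[:B.shape[0],A.shape[1]:]=B
cv2.imwrite("pics/l1.png",c);print(c.shape)
E
```

```text
t 17.93 q [ 10.185   7.058 -33.196  -7.843 -44.946 -85.122] p [ 0.464 -0.073  0.101] F [0.228 0.098 0.059] op 0.0481
axes x [ 0.07   0.11  -0.991] y [-0.983 -0.164 -0.087] z [-0.173  0.98   0.097] jaw az 100.0 lean-tilt [3.987 6.341]
(450, 792, 3)
```

View pics/l1.png

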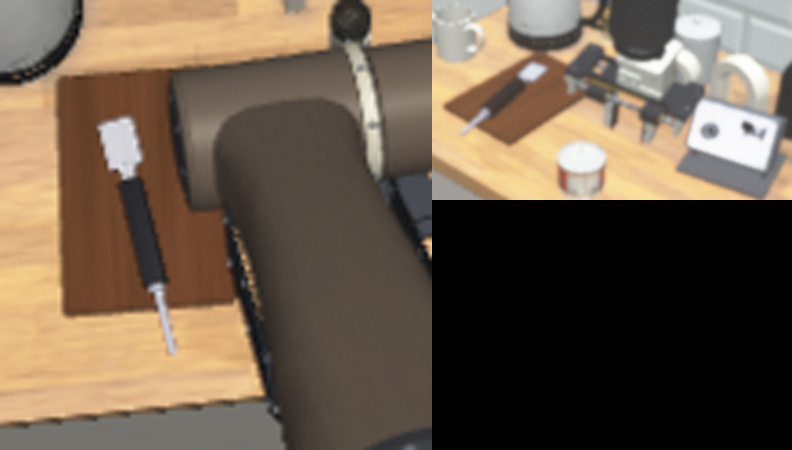

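The tool lies flat on the board with the blade forward: pin tip (173,354) and blade end (116,122) in the top crop. The scene part shows the lever fallen to the front at (750,128).

```bash
python3 - <<'E'
from fit import *
from h import *
t=lambda u:(np.array(u)+.5)/3.6-.5+[225,165]; s=lambda u:(np.array(u)-[432,0]+.5)/2-.5+[240,150]
o=[("top",(.125,0,.028),t((173,354))),("top",(-.12,0,.028),t((116,122))),("top",(.055,0,.04),t((158,288))),("top",(-.055,0,.04),t((131,181))),("scene",(.125,0,.028),s((462,134))),("scene",(-.12,0,.028),s((537,69)))]
p,r=fit(o,[.49,.21,3.3]); print(p[:2],np.degrees(p[2])); print(r)
g=world(p,(.035,0,.022)); print(g); to(g+[0,0,.09],np.degrees(p[2])-90)
E
```

```text
[0.482 0.216] 190.06207635381594
[[ 0.808  1.117]
 [-0.059  0.435]
 [-0.346 -0.602]
 [-0.379 -0.274]
 [-0.388  0.329]
 [ 1.217 -1.439]]
[0.447 0.21  0.022]
t 18.02 q [ 10.475   6.98  -33.241  -7.84  -44.928 -85.266] p [ 0.464 -0.07   0.102] F [-0.007  0.651  0.474] op 0.0485
axes x [ 0.07   0.111 -0.991] y [-0.982 -0.167 -0.088] z [-0.175  0.98   0.097] jaw az 100.1 lean-tilt [4.004 6.366]
shift mm [ 19.842 -31.007 278.984]
turn -0.4201417524054136 full -0.4201417524054114
```

{"op": "arm_command", "data": {"commands": [2,-6,56,0,60,4,-6,56,0,60,4,-6,56,-0.4,60,4,-6,56,0,60,4,-6,54,0,60]}}

```text
clock: 18.65
tool_pos: [0.4428, 0.2191, 0.1148]
orientation: [-42.4, 82.4, 57.9]
force: [1.2, -0.4, -0.4]
opening: 0.0525
```

```bash
python3 - <<'E'
from h import *
to([.447,.21,.022],100.06)
E
```

```text
t 18.65 q [  48.089    5.954  -34.814   -1.944  -41.718 -126.411] p [0.443 0.219 0.115] F [ 1.185 -0.359 -0.41 ] op 0.0525
axes x [ 0.071  0.113 -0.991] y [-0.981 -0.174 -0.09 ] z [-0.182  0.978  0.098] jaw az 100.6 lean-tilt [4.055 6.464]
shift mm [ 91.263   5.758 -18.765]
turn -0.0031388062233190794 full -0.0031388062233127178
```

{"op": "arm_command", "data": {"commands": [30,2,-10,0,60,30,2,-9,0,60,20,2,0,0,60,0,0,0,0,60]}}

```text
clock: 19.15
tool_pos: [0.4423, 0.2194, 0.0326]
orientation: [-42.7, 82.1, 58.6]
force: [0.2, -0.0, 0.3]
opening: 0.0527
```

```bash
python3 - <<'E'
from h import *
to([.447,.21,.022],100.06)
E
```

```text
t 19.15 q [  48.021   13.294  -39.9     -2.968  -29.116 -124.186] p [0.442 0.219 0.033] F [ 0.191 -0.004  0.34 ] op 0.0527
axes x [ 0.071  0.117 -0.991] y [-0.977 -0.191 -0.093] z [-0.2    0.975  0.1  ] jaw az 101.6 lean-tilt [4.078 6.703]
shift mm [  9.781  -1.847 -11.193]
turn 1.010602175583415 full 1.0106021755834211
```

{"op": "arm_command", "data": {"commands": [4,-2,-11,1,60,7,0,0,0,60,0,0,0,0,0,0,0,0,0,0,0,0,0,0,0]}}

```text
clock: 19.77
tool_pos: [0.4483, 0.2116, 0.0228]
orientation: [-42.1, 81.9, 58.3]
force: [-0.2, 0.9, 0.2]
opening: 0.028
```

{"op": "arm_command", "data": {"commands": [0,0,0,0,0,0,0,0,0,0,0,0,0,0,0]}}

```text
clock: 20.15
tool_pos: [0.4483, 0.2115, 0.0231]
orientation: [-42.1, 81.9, 58.3]
force: [0.2, -0.4, -1.5]
opening: 0.0244
```

```bash
python3 - <<'E'
from h import *
o,R=st()
p=np.array([.482,.216]);a=np.radians(190.06); print("g",(o["tool_pos"][:2]-p)@[np.cos(a),np.sin(a)]-.0*0)
E
```

```text
t 20.15 q [  46.634   14.397  -40.086   -3.516  -27.619 -123.276] p [0.448 0.211 0.023] F [ 0.247 -0.354 -1.533] op 0.0244
axes x [ 0.074  0.12  -0.99 ] y [-0.98  -0.174 -0.095] z [-0.184  0.977  0.105] jaw az 100.6 lean-tilt [4.254 6.889]
g 0.03398441165608464
```

{"op": "arm_command", "data": {"commands": [-40,0,0,0,0,-50,5,0,0,0,-25,20,-53,0,0,-20,20,-55,0,0,-20,20,-55,0,0]}}

```text
clock: 20.78
tool_pos: [0.4016, 0.021, 0.1563]
orientation: [-42.2, 82.1, 58.6]
force: [0.9, -0.6, -1.3]
opening: 0.0241
```

```bash
cat > lv.py <<'E'
from h import *
import sys
def lv(bx,z):
    o,R=st(); Rb=Ro.from_euler("z",9.88,degrees=True).as_matrix(); B=np.array([.6107,-.1774,0])
    # tool dir in hand frame at grasp: level, az 10.06
    Rg=Ro.from_euler("xyz",[-42.1,81.9,58.3],degrees=True).as_matrix(); d0=np.array([np.cos(np.radians(10.06)),np.sin(np.radians(10.06)),0])
    off=Rg.T@(.154*d0+[0,0,.005]); tip=o["tool_pos"]+R@off; dd=R@Rg.T@d0
    e=Rb.T@(tip-B); print("blade tip box",e,"dir pitch %.1f yaw rel %.1f"%(np.degrees(np.arcsin(dd[2])),np.degrees(np.arctan2(dd[1],dd[0]))-9.88),"M",o["moment"])
    print("shift to target mm",1000*R.T@(Rb@(np.array([bx,-.036,z])-e)))
    print("box fwd 10mm",10*R.T@Rb[:,0],"up",10*R.T@[0,0,1])
if __name__=="__main__": lv(float(sys.argv[1]),float(sys.argv[2]))
E
python3 lv.py -.125 .2
```

```text
t 20.77 q [  27.04    -5.36   -38.296   -5.335  -50.471 -103.099] p [0.402 0.021 0.156] F [ 0.923 -0.619 -1.297] op 0.0241
axes x [ 0.071  0.117 -0.991] y [-0.979 -0.182 -0.092] z [-0.191  0.976  0.101] jaw az 101.0 lean-tilt [4.087 6.713]
blade tip box [-0.018  0.233  0.161] dir pitch -0.1 yaw rel 0.6 M [-0.541 -0.08  -0.003]
shift to target mm [ -76.114  105.974 -261.28 ]
box fwd 10mm [ 0.903 -9.957 -0.203] up [-9.906 -0.919  1.015]
```

{"op": "arm_command", "data": {"commands": [-18,26,-50,0,0,-18,26,-50,0,0,-15,22,-52,0.4,0,-12,17,-54,0,0,-10,12,-54,0,0]}}

```text
clock: 21.4
tool_pos: [0.3402, -0.2678, 0.1958]
orientation: [-44.0, 81.9, 56.6]
force: [2.5, 0.4, -1.8]
opening: 0.0245
```

```bash
python3 lv.py -.125 .128
```

```text
t 21.40 q [-19.675  -0.532 -26.583  -8.922 -62.295 -55.726] p [ 0.34  -0.268  0.196] F [ 2.459  0.379 -1.81 ] op 0.0245
axes x [ 0.078  0.118 -0.99 ] y [-0.979 -0.177 -0.098] z [-0.187  0.977  0.102] jaw az 100.8 lean-tilt [4.463 6.776]
blade tip box [-0.128 -0.042  0.201] dir pitch 0.2 yaw rel 0.3 M [-0.311 -0.134  0.024]
shift to target mm [73.511  4.208 -1.807]
box fwd 10mm [ 0.969 -9.952 -0.168] up [-9.9   -0.981  1.017]
```

{"op": "arm_command", "data": {"commands": [35,2,-1,0,0,30,2,0,0,0,0,0,0,0,0]}}

```text
clock: 21.78
tool_pos: [0.3397, -0.2669, 0.129]
orientation: [-43.6, 81.9, 56.4]
force: [-0.5, -0.2, -0.9]
opening: 0.0244
```

```bash
python3 lv.py -.125 .128
```

```text
t 21.77 q [-19.614   3.649 -31.85   -9.848 -52.94  -54.61 ] p [ 0.34  -0.267  0.129] F [-0.497 -0.198 -0.932] op 0.0244
axes x [ 0.078  0.117 -0.99 ] y [-0.981 -0.167 -0.097] z [-0.177  0.979  0.102] jaw az 100.2 lean-tilt [4.468 6.727]
blade tip box [-0.128 -0.042  0.134] dir pitch 0.1 yaw rel -0.3 M [-0.406  0.249  0.07 ]
shift to target mm [ 7.286 -2.723  5.726]
box fwd 10mm [ 0.968 -9.953 -0.06 ] up [-9.901 -0.969  1.019]
```

{"op": "arm_command", "data": {"commands": [6,-2,6,0,0,2,-18,0,0,0,2,-18,0,0,0,0,0,0,0,0]}}

```text
clock: 22.28
tool_pos: [0.382, -0.2523, 0.1266]
orientation: [-45.8, 81.9, 54.3]
force: [-0.3, 0.0, -1.7]
opening: 0.0241
```

```bash
python3 lv.py -.019 .128
```

```text
t 22.27 q [-15.822   5.748 -29.897  -9.742 -51.973 -58.192] p [ 0.382 -0.252  0.127] F [-0.33   0.041 -1.703] op 0.0241
axes x [ 0.083  0.115 -0.99 ] y [-0.98  -0.17  -0.102] z [-0.18   0.979  0.099] jaw az 100.4 lean-tilt [4.744 6.609]
blade tip box [-0.084 -0.035  0.133] dir pitch 0.4 yaw rel -0.1 M [-0.381  0.3    0.027]
shift to target mm [ 11.17  -64.425  -2.193]
box fwd 10mm [ 1.012 -9.948 -0.095] up [-9.899 -1.017  0.988]
```

{"op": "arm_command", "data": {"commands": [6,-8,0,0,0,2,-14,0,0,0,2,-14,0,0,0,2,-14,0,0,0]}}

```text
clock: 22.78
tool_pos: [0.435, -0.2416, 0.1196]
orientation: [-45.7, 81.9, 54.4]
force: [-0.1, -0.5, -1.0]
opening: 0.0241
```

```bash
python3 lv.py -.019 .128
```

```text
t 22.77 q [-12.732   9.596 -26.359  -9.628 -51.264 -61.273] p [ 0.435 -0.242  0.12 ] F [-0.095 -0.454 -0.999] op 0.0241
axes x [ 0.082  0.115 -0.99 ] y [-0.98  -0.17  -0.101] z [-0.18   0.979  0.099] jaw az 100.4 lean-tilt [4.725 6.611]
blade tip box [-0.03  -0.033  0.126] dir pitch 0.4 yaw rel -0.1 M [-0.424  0.376  0.013]
shift to target mm [ -1.458 -11.364  -2.517]
box fwd 10mm [ 1.009 -9.948 -0.096] up [-9.899 -1.014  0.988]
```

{"op": "arm_command", "data": {"commands": [-2,-7,-1,0,0,-1,-7,-1,0,0,0,-3,0,0,0,0,0,0,0,0,0,0,0,0,0]}}

```text
clock: 23.4
tool_pos: [0.4358, -0.2387, 0.1173]
orientation: [-30.3, 82.5, 69.8]
force: [-2.8, -0.5, -1.5]
opening: 0.0241
```

```bash
cat > lev.py <<'E'
from tf import *
import cv2
def lev():
    Rb=Ro.from_euler("z",np.radians(9.88)).as_matrix(); bw=lambda l:np.array([.6107,-.1774,0])+Rb@l
    g=lambda f:cv2.cvtColor(f,cv2.COLOR_BGR2GRAY)
    for n in("scene","top"):
        f=snapshot(n)["frame"];cv2.imwrite(f"pics/lev_{n}.png",f)
        new=g(f); old=g(cv2.imread(f"pics/{n}0.png"))
        u,v=np.round(proj(n,bw([-.013,-.036,.175]))).astype(int); s=np.s_[v-4:v+6,u-6:u+6]
        print(n,u,v);print(np.hstack([old[s],0*old[s][:,:1],new[s]]))
lev()
E
python3 lv.py -.019 .128; python3 lev.py
```

```text
t 23.40 q [-12.313  10.83  -25.17   -9.304 -53.322 -62.132] p [ 0.436 -0.239  0.117] F [-2.801 -0.465 -1.503] op 0.0241
axes x [ 0.045  0.123 -0.991] y [-0.983 -0.17  -0.066] z [-0.177  0.978  0.113] jaw az 100.2 lean-tilt [2.595 7.056]
blade tip box [-0.029 -0.031  0.118] dir pitch -1.6 yaw rel -0.1 M [-0.647  0.902  0.066]
shift to target mm [ -9.975 -10.376  -4.284]
box fwd 10mm [ 0.657 -9.978 -0.064] up [-9.914 -0.66   1.131]
scene 406 192
[[239 241 240 240 237 233 221 203 192 189 185 180   0  66  65  64  64  65
   61  64  65  62  62  60  58]
 [233 237 237 235 232 227 219 205 195 189 186 181   0  65  65  64  65  64
   66  60  64  64  63  61  60]
 [222 233 234 228 217 202 193 188 190 187 189 180   0  63  65  65  63  63
   61  65  60  58  60  62  65]
 [209 227 227 208 176 146 139 151 173 183 185 181   0  66  67  64  64  62
   65  62  65  64  59  65  85]
 [193 218 217 181 128  93  90 117 156 179 185 180   0  64  66  65  66  64
   63  62  63  61  67  83 127]
 [181 205 203 157 101  70  67  98 145 175 184 184   0  65  63  65  64  63
   64  65  66  74  95 133 182]
 [169 189 184 139  87 
[... 761 characters left out ...]
57  95 121 139   0  80  80  80  81  80
   80  80  79  80  79  94 116]
 [108 109 109 109  66  28  41  44  46  99 111 142   0  81  80  80  80  80
   80  80  79  79  77  78  95]
 [109 109 109 104  55  18  24  28  38 103 120 130   0  80  80  80  81  80
   81  81  80  79  78  78  77]
 [109 110 110  78  33  15  18  19  27 122 144 148   0  81  80  80  80  80
   80  80  79  79  79  78  75]
 [113 114 118  78  34  19  18  61  86 126 149 134   0  80  81  81  81  80
   81  80  79  79  78  77  74]
 [130 133 139 105  57  41  51 144 176 188 191 129   0  80  80  81  81  80
   80  80  80  79  78  77  74]
 [150 147 145 143 105  86 110 192 211 196 199 134   0  80  80  80  81  80
   80  80  80  80  78  77  74]]
```

The blade stopped about 12 mm short and sank, probably against the box's top edge. I'll back off slightly, raise it, and go again.

{"op": "arm_command", "data": {"commands": [0,10,0,0,0,-5,5,0,0,0,-12,0,-4,0,0,0,0,0,0,0]}}

```text
clock: 24.0
tool_pos: [0.4224, -0.248, 0.1352]
orientation: [-32.6, 82.4, 67.5]
force: [0.1, 0.4, -1.2]
opening: 0.0243
```

```bash
python3 lv.py -.019 .135
```

```text
t 24.00 q [-13.79    8.939 -24.87   -9.1   -55.377 -60.997] p [ 0.422 -0.248  0.135] F [ 0.096  0.373 -1.197] op 0.0243
axes x [ 0.05   0.122 -0.991] y [-0.983 -0.171 -0.071] z [-0.178  0.978  0.111] jaw az 100.3 lean-tilt [2.89  6.987]
blade tip box [-0.044 -0.037  0.137] dir pitch -1.4 yaw rel -0.0 M [-0.462  0.064 -0.004]
shift to target mm [  3.415 -24.369   1.037]
box fwd 10mm [ 0.705 -9.975 -0.076] up [-9.913 -0.709  1.109]
```

{"op": "arm_command", "data": {"commands": [0,-9,0,0,0,0,-9,0,0,0,0,-8,0,0,0]}}

```text
clock: 24.38
tool_pos: [0.4407, -0.2426, 0.1347]
orientation: [-25.0, 82.6, 75.0]
force: [-28.4, -6.4, -0.3]
opening: 0.0241
```

```bash
python3 lv.py -.017 .135
```

```text
t 24.38 q [-12.592  10.605 -22.882  -8.906 -56.521 -62.468] p [ 0.441 -0.243  0.135] F [-28.392  -6.365  -0.301] op 0.0241
axes x [ 0.033  0.125 -0.992] y [-0.984 -0.171 -0.055] z [-0.176  0.977  0.117] jaw az 100.2 lean-tilt [1.915 7.172]
blade tip box [-0.025 -0.035  0.134] dir pitch -2.3 yaw rel -0.0 M [-2.476 10.167  1.037]
shift to target mm [-1.128 -7.621 -0.657]
box fwd 10mm [ 0.543 -9.985 -0.056] up [-9.916 -0.546  1.171]
```

A purely horizontal 28 N at this depth matches the lever pressed against its upper stop. I'll hold, retreat level, and check the lever in the image.

{"op": "arm_command", "data": {"commands": [0,1,0,0,0,0,0,0,0,0,0,10,0,0,0,0,40,0,0,0,-5,50,0,0,0]}}

```text
clock: 25.0
tool_pos: [0.3416, -0.2603, 0.1327]
orientation: [-24.0, 82.6, 76.2]
force: [-0.8, -0.6, -1.8]
opening: 0.0238
```

{"op": "arm_command", "data": {"commands": [-30,20,20,0,0,-10,0,60,0,0,0,0,60,0,0,0,0,60,0,0,0,0,0,0,0]}}

```text
clock: 25.62
tool_pos: [0.2847, -0.0765, 0.1973]
orientation: [-27.7, 82.3, 72.4]
force: [1.4, 1.0, -0.6]
opening: 0.0242
```

```bash
python3 lev.py; python3 - <<'E'
from h import *
to([.45,.21,.15],100)
E
```

```text
scene 406 192
[[239 241 240 240 237 233 221 203 192 189 185 180   0 246 247 247 246 245
  241 231 215 205 199 196 195]
 [233 237 237 235 232 227 219 205 195 189 186 181   0 242 246 245 244 240
  236 228 217 204 201 200 197]
 [222 233 234 228 217 202 193 188 190 187 189 180   0 232 241 242 237 226
  217 206 201 198 201 198 194]
 [209 227 227 208 176 146 139 151 173 183 185 181   0 223 236 236 222 186
  157 150 162 185 195 196 191]
 [193 218 217 181 128  93  90 117 156 179 185 180   0 209 228 226 193 139
   99  97 125 167 191 197 194]
 [181 205 203 157 101  70  67  98 145 175 184 184   0 192 219 216 168 107
   73  75 107 152 188 196 195]
 [169 189 184 139  87  60  65  96 145 174 185 180   0 180 202 195 149  93
   66  68 104 152 185 194 191]
 [159 169 155 113  71  56  66 106 151 175 181 173   0 171 179 166 121  81
   61  74 114 161 185 193 186]
 [152 146 124  87  64  56  69 108 152 171 175 168   0 162 159 132  96  68
   62  75 118 163 185 187 177]
 [147 130 102  74  57  57  72 106 146 165 167 158   0 157 141 108  76  65
   61  78 115 156 176 179 168]]
top 387 170
[[107 106 106 107 107 1
[... 653 characters left out ...]
148   0 113 114 115  82  35
   15  18  20  29 127 151 154]
 [113 114 118  78  34  19  18  61  86 126 149 134   0 119 118 124  81  35
   19  20  65  90 132 154 139]
 [130 133 139 105  57  41  51 144 176 188 191 129   0 136 139 145 109  60
   42  53 150 183 197 199 135]
 [150 147 145 143 105  86 110 192 211 196 199 134   0 156 153 151 148 109
   89 115 200 219 203 208 141]]
t 25.73 q [ 14.379 -18.389 -40.686  -7.249 -63.889 -91.644] p [ 0.285 -0.079  0.197] F [-0.531 -0.056 -1.449] op 0.0240
axes x [ 0.039  0.127 -0.991] y [-0.984 -0.166 -0.06 ] z [-0.172  0.978  0.119] jaw az 100.0 lean-tilt [2.232 7.293]
shift mm [  89.44  -207.794  248.907]
turn -0.4486202742371006 full -0.44862027423709694
```

Both cameras match the start image at the lever's upright spot, so the lever is fully up. Next I'll lay the tool back on the board.

{"op": "arm_command", "data": {"commands": [5,-38,47,0,0,5,-38,47,0,0,10,-38,47,0,0,10,-38,47,0,0,10,-38,47,0,0]}}

```text
clock: 26.35
tool_pos: [0.443, 0.1814, 0.1955]
orientation: [-27.7, 82.4, 70.6]
force: [-0.0, -0.9, -0.9]
opening: 0.0238
```

```bash
python3 - <<'E'
from h import *
to([.448,.2115,.023],100.6)
E
```

```text
t 26.35 q [  42.804    0.129  -27.852   -4.294  -55.362 -122.347] p [0.443 0.181 0.195] F [-0.009 -0.933 -0.877] op 0.0238
axes x [ 0.044  0.125 -0.991] y [-0.988 -0.139 -0.061] z [-0.146  0.982  0.117] jaw az 98.4 lean-tilt [2.521 7.164]
shift mm [174.947   1.468   8.689]
turn -2.5988638782228577 full -2.5988638782228524
```

{"op": "arm_command", "data": {"commands": [40,0,9,-2.6,0,40,0,0,0,0,40,0,0,0,0,30,0,0,0,0,10,0,0,0,0]}}

```text
clock: 26.98
tool_pos: [0.459, 0.2031, 0.0283]
orientation: [-29.9, 82.8, 70.0]
force: [-1.0, -1.0, -1.2]
opening: 0.0238
```

```bash
python3 - <<'E'
from h import *
to([.448,.2115,.022],100.6)
E
```

```text
t 26.98 q [  43.639   15.208  -36.419   -6.013  -32.05  -118.826] p [0.459 0.203 0.028] F [-0.968 -0.97  -1.229] op 0.0238
axes x [ 0.043  0.118 -0.992] y [-0.984 -0.168 -0.063] z [-0.174  0.979  0.109] jaw az 100.1 lean-tilt [2.464 6.766]
shift mm [6.808 9.784 9.404]
turn -0.90841094513938 full -0.9084109451393754
```

{"op": "arm_command", "data": {"commands": [5,0,0,0,0,0,0,0,0,0,0,0,0,0,55,0,0,0,0,55,0,0,0,0,60]}}

```text
clock: 27.6
tool_pos: [0.4633, 0.2026, 0.0263]
orientation: [-31.2, 82.5, 68.5]
force: [-0.6, -0.8, -0.0]
opening: 0.0481
```

{"op": "arm_command", "data": {"commands": [0,0,0,0,60,-30,0,0,0,60,-50,0,0,0,60,-50,20,0,0,60,-20,25,-50,0,60]}}

```text
clock: 28.22
tool_pos: [0.4203, 0.1286, 0.1699]
orientation: [-31.2, 82.7, 68.7]
force: [0.2, -0.4, 0.6]
opening: 0.053
```

{"op": "arm_command", "data": {"commands": [0,20,-55,0,60,0,0,-60,0,60,0,0,-60,0,60,0,0,-40,0,60,0,0,0,0,60]}}

```text
clock: 28.85
tool_pos: [0.4382, -0.092, 0.1483]
orientation: [-34.3, 82.3, 65.7]
force: [-0.4, 0.3, -0.3]
opening: 0.0523
```

```bash
python3 - <<'E'
from h import *
import cv2
from fit import *
st(); f=snapshot("top")["frame"]; g=snapshot("scene")["frame"]; cv2.imwrite("pics/e_top.png",f); cv2.imwrite("pics/e_scene.png",g)
# tool: bright blade/pin and black handle near the board
for nm,im in(("l_top",cv2.imread("pics/l_top.png")),("e_top",f)):
    r=im[170:268,240:292].astype(int); mx=r.max(2); sat=mx-r.min(2)
    for k,m in(("black",(mx<60)),("grey",(mx>120)&(sat<30))):
        n,lab,stt,cen=cv2.connectedComponentsWithStats(m.astype(np.uint8))
        for i in range(1,n):
            if stt[i,4]>15: print(nm,k,stt[i],cen[i]+[240,170])
# bystanders & lever: difference to the start picture
for n,new in(("top",f),("scene",g)):
    old=cv2.imread(f"pics/{n}0.png")
    for b,p in dict(tin=(.413,-.0174,.03),jar=(.6584,-.0048,.05),mug=(.557,.4127,.05),salt=(.5316,-.3443,.05),lever=(.604,-.215,.165)).items():
        u,v=np.round(proj(n,np.array(p))).astype(int); s=np.s_[v-14:v+15,u-14:u+15]
        print(n,b,"median abs diff",np.median(np.abs(old[s].astype(int)-new[s])), "corr %.3f"%np.corrcoef(old[s].ravel(),new[s].ravel())[0,1])
E
```

```text
t 28.85 q [  7.281   2.264 -30.97   -8.202 -53.007 -82.536] p [ 0.438 -0.092  0.148] F [-0.445  0.286 -0.35 ] op 0.0523
axes x [ 0.055  0.122 -0.991] y [-0.983 -0.169 -0.075] z [-0.177  0.978  0.11 ] jaw az 100.3 lean-tilt [3.154 7.002]
l_top black [ 0  0  8 13 38] [243.316 175.789]
l_top black [32 18  6 34 74] [274.135 204.311]
l_top black [ 45  38   7  40 132] [288.818 224.992]
l_top black [ 18  44  14  31 198] [264.283 228.753]
l_top grey [ 0  0  4  7 18] [240.944 172.389]
l_top grey [38 25 12 12 82] [281.841 200.354]
l_top grey [ 12  27  13  18 151] [258.371 205.04 ]
l_top grey [26 74  8 19 51] [270.039 251.863]
e_top black [ 0  0  8 13 38] [243.316 175.789]
e_top black [41 13  7 38 97] [282.763 201.588]
e_top black [ 21  41  13  30 191] [266.78  225.115]
e_top grey [ 0  0  4  7 18] [240.944 172.389]
e_top grey [ 15  23  12  18 149] [260.819 201.309]
e_top grey [46 22  6 12 54] [289.074 197.648]
e_top grey [29 70  7 20 51] [272.51  248.255]
top tin median abs diff 121.0 corr 0.369
top jar median abs diff 14.0 corr 0.746
top mug median abs diff 10.0 corr 0.999
top salt median abs diff 12.0 corr 0.781
top lever median abs diff 41.0 corr 0.065
scene tin median abs diff 19.0 corr 0.995
scene jar median abs diff 49.0 corr 0.219
scene mug median abs diff 22.0 corr 0.993
scene salt median abs diff 20.0 corr 0.992
scene lever median abs diff 18.0 corr 0.996
```

```bash
python3 -c "
from plant import *
print(close_job())"
```

```text
the job is handed in; nothing more can be done
None
```

I did every step of the task and handed the job in at about 29 s of the 67 s allowed. Handing in gives no verdict.

- **Pressing the button:** the moves cannot tilt the hand. So I tilted the tool in the grip to about 27° pin-down by pushing its pin up against the underside of the wall cabinet. The pin then went into the collar and pressed the button, with about 20 N at first and 3 N while held. The lever fell, confirmed in pictures.
- **Laying down and regripping:** I turned the tool round, laid it flat on the board with the blade forward, let go and took it again.
- **Raising the lever:** the first push stopped at about 3 N. I took that for the box edge, so I backed off and raised the blade. The second push ended at about 28 N, most likely against the lever's stop.
- **Last checks:**
  - **Lever:** at the end its upright spot matched the start picture in the scene view (correlation 0.996). Both cameras had also matched just after the lift. The hand hid it in the last top view.
  - **Tool:** it showed the same outline on the board as when it lay flat before, and the fingers were clear of it.
  - **Tin, mug and shaker:** all matched the start in the scene view (0.99 or better).

**Not fully confirmed:**
- **Spice jar:** the hand blocked the scene view (0.22) and partly blocked the top view (0.75). It was in place in the last picture I viewed, and the hand kept clear of it afterwards.
- **Low top-view matches:** the tin (0.37) and shaker (0.78) also scored low from above, where I assumed the arm was in the way.
- **Button:** whether it is fully out was not seen directly. The pin had been withdrawn.

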